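# Count along the drying rack and load the third gap

### The job

Starting at the red end of the drying rack, run a fingertip along the wooden rail on top of its back, touching the rail behind the first, the second and then the third gap. Then push the yellow carriage along by its pegs to that third gap from the red end, and push the turquoise angel out of it into the gap until it is fully home against the back stop. Only touch and push: do not lift or tip the angel, leave the angels already in the rack and everything else where they are, and end clear of everything.

Things in the scene. Friction and masses are not known exactly. Their poses are not given: they have to be found in the camera images.
- rack: Fixed wooden drying rack, 400 mm wide. Origin: centre of its underside, on the table; +x away from the robot (the way things are pushed in), +y along the row of six gaps. Gaps 50 mm wide, centred at y = -150, -90, -30, 30, 90, 150 mm (gaps 1 to 6); dividers 10 mm thick, round-nosed, x = -35 to 50 mm, tops 50 mm above the table. A flat apron 10 mm high lies in front, x = -170 to -35 mm.
- back_stop (a point): Centre of the foot of the back stop: its face closes all gaps at rack x = 50 mm, from the gap floor (16 mm above the table, where this point lies) up to 44 mm. The sprung counting rail (pads 1 to 6) runs along on top of it.
- red_end: Red end block, 100 (x) x 24 (y) x 60 mm high, fixed at one end of the rack (rack x = 15, y = -200 or +200 mm), top 76 mm above the table. Origin at the centre of its underside. Counting starts at this end: gap 1 is first if it is at -y, gap 6 is first if it is at +y.
- white_end: White end block like the red one, at the other end of the rack.
- carriage: Loading carriage, yellow cheeks, 108 (x) x 100 (y) mm, axes as the rack's. Origin: centre of its footprint at table height, at rack x = -95 mm. Slides along the rack's y only (1.5 N friction, 180 mm either way from its start, stays where left). Open at both x ends; channel 42 mm wide, floor 17 mm and cheeks 27 mm above the table. To load a gap its y must equal the gap's within 5 mm.
- peg_a (a point): Foot of one steel push peg on the carriage, on its +y cheek at carriage (20, 40) mm. Peg 14 mm across, from this point (27 mm above the table) up to 72 mm. Push it sideways from outside, toward -y.
- peg_b (a point): The same on the -y cheek at carriage (20, -40) mm. Push it toward +y.
- blank: The loose turquoise wooden angel, about 90 g, in the carriage: 100 (x) x 36 (y) x 30 mm high, flat hem at x = -50 mm facing the robot, round head at x = +50 mm. Origin: centre of its underside, at first 17 mm above the table, about rack x = -93 mm. Fully home its head is on the back stop (origin at rack x = 0) and its hem stands 15 mm out of the gap.
- pad1: Piece 1 of the counting rail, behind gap 1: 18 (x) x 60 (y) x 9 mm, dark wood, flush with its neighbours. Origin at the centre of its top face, 62 mm above the table, rack x = 60 mm, y = -150 mm. The whole rail is sprung: it yields to about 3 N and sinks up to 8 mm (0.7 N per mm more), staying level.
- pad2: Piece 2 of the counting rail, behind gap 2: 18 (x) x 60 (y) x 9 mm, white painted wood, flush with its neighbours. Origin at the centre of its top face, 62 mm above the table, rack x = 60 mm, y = -90 mm. The whole rail is sprung: it yields to about 3 N and sinks up to 8 mm (0.7 N per mm more), staying level.
- pad3: Piece 3 of the counting rail, behind gap 3: 18 (x) x 60 (y) x 9 mm, dark wood, flush with its neighbours. Origin at the centre of its top face, 62 mm above the table, rack x = 60 mm, y = -30 mm. The whole rail is sprung: it yields to about 3 N and sinks up to 8 mm (0.7 N per mm more), staying level.
- pad4: Piece 4 of the counting rail, behind gap 4: 18 (x) x 60 (y) x 9 mm, white painted wood, flush with its neighbours. Origin at the centre of its top face, 62 mm above the table, rack x = 60 mm, y = 30 mm. The whole rail is sprung: it yields to about 3 N and sinks up to 8 mm (0.7 N per mm more), staying level.
- pad5: Piece 5 of the counting rail, behind gap 5: 18 (x) x 60 (y) x 9 mm, dark wood, flush with its neighbours. Origin at the centre of its top face, 62 mm above the table, rack x = 60 mm, y = 90 mm. The whole rail is sprung: it yields to about 3 N and sinks up to 8 mm (0.7 N per mm more), staying level.
- pad6: Piece 6 of the counting rail, behind gap 6: 18 (x) x 60 (y) x 9 mm, white painted wood, flush with its neighbours. Origin at the centre of its top face, 62 mm above the table, rack x = 60 mm, y = 150 mm. The whole rail is sprung: it yields to about 3 N and sinks up to 8 mm (0.7 N per mm more), staying level.
- pink_angel: Bystander, leave alone: pink angel 78 x 36 x 30 mm lying in gap 2. Origin at the middle of its footprint.
- green_angel: Bystander, leave alone: green angel 78 x 36 x 30 mm lying in gap 5. Origin at the middle of its footprint.
- paint_jar: Bystander, leave alone: paint jar, blue cap, 68 mm across, 75 mm tall. Origin at the middle of its footprint.
- brush: Bystander, leave alone: paint brush lying on the table. Origin at the brush's underside.
- sanding_block: Bystander, leave alone: cork sanding block 112 x 67 x 36 mm. Origin at the middle of its footprint.
- varnish: Bystander, leave alone: bottle 60 mm across, 150 mm tall. Origin at the middle of its footprint.
- stacked_angel: Bystander, leave alone: larger turquoise angel 140 x 70 x 30 mm lying on the table beyond the rack. Origin at the middle of its footprint.
There are look-alikes about, which are no part of the job. Leave any black or blue look-alike of the blank alone.

How it is judged:
By the outcome, as a careful person would: the job done as asked, in the order asked, and still so for the second after the job is handed in, with the robot touching nothing.
It also fails if it takes over 67 s, if anything falls off the work surface, if the arm or the gripper's body presses on something with over 40 N, if the wrist force passes 120 N, or if a joint passes its speed limit or range.

### The arm

A 7-joint arm with a two-finger parallel gripper is mounted at the origin on the work surface. World frame = base frame: x ahead of the robot, y to its left, z up, the work surface at z = 0. Lengths are in m, angles in rad, forces in N, time in s.
With the tool pointing down it reaches from about 0.425 to 0.875 m from the base axis. Payload 4.7 kg.
Tool frame: the origin (TCP) lies on the centre line of the jaws, within the pads' length; the fingertips stand 19 mm ahead of it and the grasp point (between the pads) is the TCP (ctrl.nose_length is the distance from the TCP to the fingertips, in m); z points along the fingers, x is the direction in which the jaws open and shut, and the axes are right-handed (so a half turn about z gives the same grasp; the last joint's range is limited). The gripper opens to 87 mm and grips with 3 to 60 N. Pads are 19 mm wide; open, the fingers measure 117 mm over their backs; the gripper's body (75 mm by 190 mm) begins 51 mm behind the grasp point.
Start: joints at [-1.32, 0.321, -0.07, 1.45, 0.023, 1.371, -0.057], TCP at [0.153, 0.632, 0.208] pointing down, gripper open.
Joint ranges: [-2.86, 2.86], [-0.3, 2.09], [-1.38, 1.24], [0.06, 2.45], [-1.56, 4.7], [0.09, 2.05], [-2.69, 2.69]. Speed limits (rad/s): [2.57, 2.57, 3.14, 3.14, 3.14, 3.14, 3.14].

### API

Orientations are given as a rotation vector (axis times angle).
In Python, from bench import ctrl gives the robot as it stands. The module is installed in compiled form; this text tells all that it offers.
- The arm moves only by the shell command python3 -m crank 'ROWS' [OPENING] [FORCE]. ROWS is a JSON object of lists of equal length, an entry for each row: "dp": the shift along the tool's x, y, z in cm, a list of three; "delta_rot": the turn, a rotation vector about the tool's x, y, z in rad, a list of three. In form: {"dp": [[x, y, z], ...], "delta_rot": [[rx, ry, rz], ...]}. A call has exactly 8 rows; each row shifts and turns the commanded pose from where the row before left it, along the tool's axes as they then stand; what a row does not reach is not made up. A row lasts 1/10 s, in which the tool goes at most 50 mm and 8.59 degrees, less where a joint would pass 70% of its speed; a pose out of reach is approached as far as the arm can. A call with a gripper value outside its range is refused whole. OPENING is the finger opening in cm, from 0 to 8.7, set as the call begins (- or left out, the last holds). The fingers move at their own pace and stop on an object; FORCE is the grip in N (left out, the last holds). Time passes only in rows, so rows that do not move let the fingers close, or fill a call up. It gives the time, the measured TCP pose, the force and the opening at its end, in the units of the state.
- ctrl.get_state(): the state, without advancing time (a new reading comes with each control period).
- ctrl.get_image(name): name is "scene" or "top" or "wrist"; returns the picture (400x640x3 uint8, blue, green, red); there is no depth.
- ctrl.camera_info(name): a dict with "camera_matrix" (3x3 intrinsics, pixels), "D" ([k1, k2, p1, p2, k3] as OpenCV has them; the pictures are not rectified), "xyz" and "orientation" of the camera in the world. Camera axes: x right, y down, z forward; pixel columns grow to the right and rows downward; lengths in m; the calibration is good to about 2 mm. A picture is of the moment at which its call begins: read the wrist's pose just before it. camera_info takes no time and is no camera call; for the wrist camera it gives the pose at the moment of the call.
- ctrl.close_job(): hands the job in, once; it reports no verdict.
The state is a dict: "time": time; "joint_positions": joint angles; "qd": joint speeds; "joint_torque": joint torques, N m; "position": TCP position; "tool_rot": TCP orientation; "ft_force": force on the tool from outside, world axes, zero at the start; "torque": the same for the moment, N m; "grip_width": opening from 0.0 (shut) to 1.0 (fully open).
Only numpy, scipy, OpenCV 4.12 (cv2) and the standard library are available. Lean on these libraries where they do the work, as an engineer would, in place of code of your own. Each camera call takes 0.05 s, during which the arm holds its last target.

## Working session

There is one attempt and no reset: what is moved stays moved. The work goes in short steps, Python scripts to look and compute and a shell command to move; the robot and the scene stay as the last step left them, time stands still between calls to the robot, and variables do not carry over. Pictures are saved under pics/ and viewed, and the job is handed in when it is done.

```bash
mkdir -p pics; ls; python3 - <<'E'
from bench import ctrl
import cv2
s=ctrl.get_state(); print({k:(v if isinstance(v,(int,float)) else [round(float(x),4) for x in v]) for k,v in s.items()}, ctrl.nose_length)
for n in ("scene","top","wrist"):
    i=ctrl.camera_info(n); print(n,i)
    cv2.imwrite(f"pics/{n}0.png",ctrl.get_image(n))
E
```

```text
pics
{'time': 0.0, 'joint_positions': [-1.3199, 0.3218, -0.0701, 1.4517, 0.0226, 1.3708, -0.0569], 'qd': [0.0007, -0.0006, -0.0002, 0.0009, 0.0005, -0.0001, -0.0006], 'joint_torque': [0.0002, -49.1279, -0.4036, -31.2526, -0.0638, 0.0436, 0.0002], 'position': [0.1524, 0.6313, 0.2069], 'tool_rot': [2.4673, 1.9427, -0.0023], 'ft_force': [-0.4981, -0.021, -0.1863], 'torque': [-0.0115, 0.0069, -0.0535], 'grip_width': 0.9989191865548691} 0.019
scene {'camera_matrix': array([[364.26473327,   0.        , 317.04509495],
       [  0.        , 364.26473327, 199.07516031],
       [  0.        ,   0.        ,   1.        ]]), 'D': array([0.01411388, 0.        , 0.        , 0.        , 0.        ]), 'xyz': array([ 0.83076604, -0.45054468,  0.96519706]), 'orientation': array([-2.54376862, -0.66852821,  0.18313231])}
top {'camera_matrix': array([[499.56675514,   0.        , 317.32964571],
       [  0.        , 499.56675514, 197.18159379],
       [  0.        ,   0.        ,   1.        ]]), 'D': array([-0.10680902,  0.        ,  0.        ,  0.        ,  0.        ]), 'xyz': array([0.36639148, 0.01675754, 1.72683143]), 'orientation': array([-2.15930037,  2.17291984, -0.12411157])}
wrist {'camera_matrix': array([[289.50050631,   0.        , 320.74169375],
       [  0.        , 289.50050631, 202.84107601],
       [  0.        ,   0.        ,   1.        ]]), 'D': array([-0.04824269,  0.        ,  0.        ,  0.        ,  0.        ]), 'xyz': array([0.07129553, 0.65135777, 0.38375532]), 'orientation': array([2.26484974, 1.78495385, 0.27642043])}
```

View pics/scene0.png

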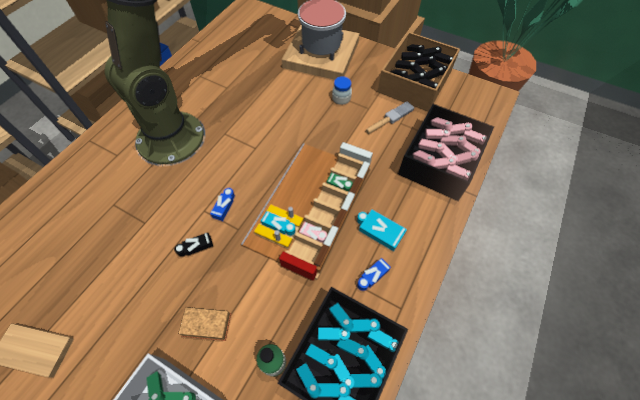

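View pics/top0.png

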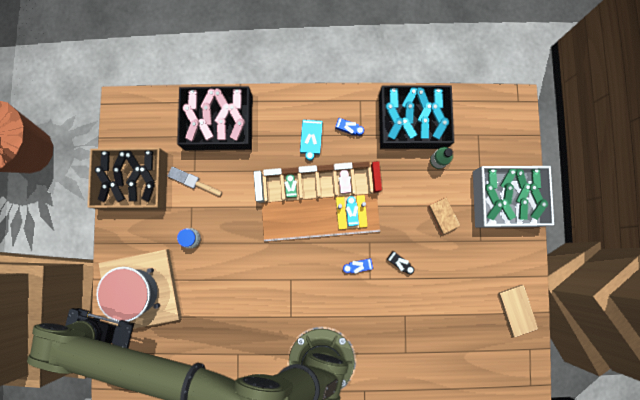

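View pics/wrist0.png

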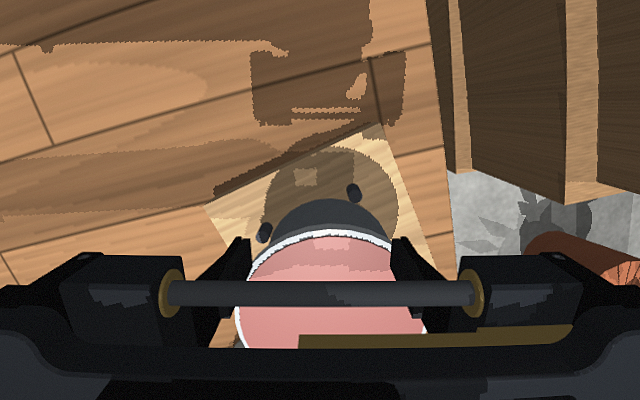

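The top view shows the red end at about (377,177), on the -y side. The white end is at (259,186), the carriage at (352,212), the pink angel in gap 2 at (345,180) and the green angel in gap 5 at (291,186). Next I'll measure from both fixed cameras.

```bash
cat > h.py <<'E'
import numpy as np, cv2
from bench import ctrl
from scipy.spatial.transform import Rotation as R
def ray(info,px):
    p=cv2.undistortPoints(np.array(px,float).reshape(-1,1,2),info["camera_matrix"],info["D"]).reshape(-1,2)
    d=np.c_[p,np.ones(len(p))]@R.from_rotvec(info["orientation"]).as_matrix().T
    return np.array(info["xyz"]),d
def onz(info,px,z):
    c,d=ray(info,px); return c+d*((z-c[2])/d[:,2])[:,None]
def proj(info,P):
    Rm=R.from_rotvec(info["orientation"]).as_matrix(); 
    rv=cv2.Rodrigues(Rm.T)[0]; t=-Rm.T@info["xyz"]
    return cv2.projectPoints(np.array(P,float).reshape(-1,3),rv,t,info["camera_matrix"],info["D"])[0].reshape(-1,2)
def blobs(img,lo,hi,amin=20):
    h=cv2.cvtColor(img,cv2.COLOR_BGR2HSV); m=cv2.inRange(h,np.array(lo),np.array(hi))
    n,l,s,c=cv2.connectedComponentsWithStats(m)
    return [(s[i,4],c[i].round(1).tolist(),s[i,:4].tolist(),l==i) for i in range(1,n) if s[i,4]>=amin]
def st():
    s=ctrl.get_state(); return s
E
python3 - <<'E'
from h import *
for n in ("top","scene"):
    im=cv2.imread(f"pics/{n}0.png")
    x=(240,150,400,250) if n=="top" else (230,130,390,290)
    c=im[x[1]:x[3],x[0]:x[2]]
    cv2.imwrite(f"pics/{n}0c.png",cv2.resize(c,None,fx=5,fy=5,interpolation=cv2.INTER_NEAREST)[:600,:800] if n=="top" else cv2.resize(c,(600,600),interpolation=cv2.INTER_NEAREST))
    for nm,lo,hi in (("red",(0,180,60),(8,255,255)),("yellow",(20,180,120),(30,255,255)),("turq",(85,120,120),(97,255,255))):
        for b in blobs(im,lo,hi,25): print(n,nm,b[:3])
E
```

```text
top red (np.int32(199), [376.3, 176.3], [372, 162, 10, 30])
top turq (np.int32(1616), [416.5, 113.8], [386, 88, 63, 51])
top turq (np.int32(516), [310.7, 138.2], [300, 123, 22, 37])
top turq (np.int32(56), [351.1, 203.9], [347, 196, 10, 17])
top turq (np.int32(60), [352.3, 218.4], [347, 214, 11, 9])
scene red (np.int32(546), [297.8, 265.6], [279, 252, 38, 28])
scene yellow (np.int32(253), [285.3, 214.5], [267, 204, 37, 22])
scene yellow (np.int32(329), [272.2, 235.0], [254, 224, 38, 23])
scene turq (np.int32(793), [381.4, 227.7], [358, 210, 48, 38])
scene turq (np.int32(105), [268.9, 219.0], [261, 212, 17, 16])
scene turq (np.int32(108), [285.5, 225.5], [276, 220, 19, 12])
scene turq (np.int32(3537), [345.1, 356.7], [296, 303, 102, 97])
```

View pics/top0c.png

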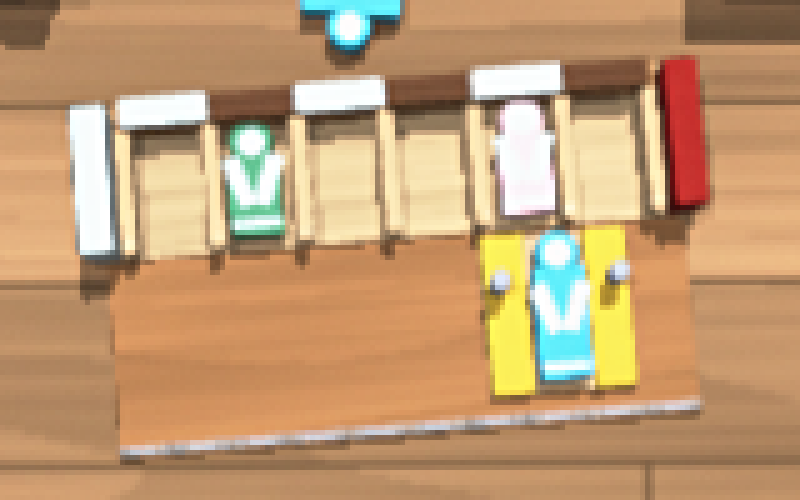

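View pics/scene0c.png

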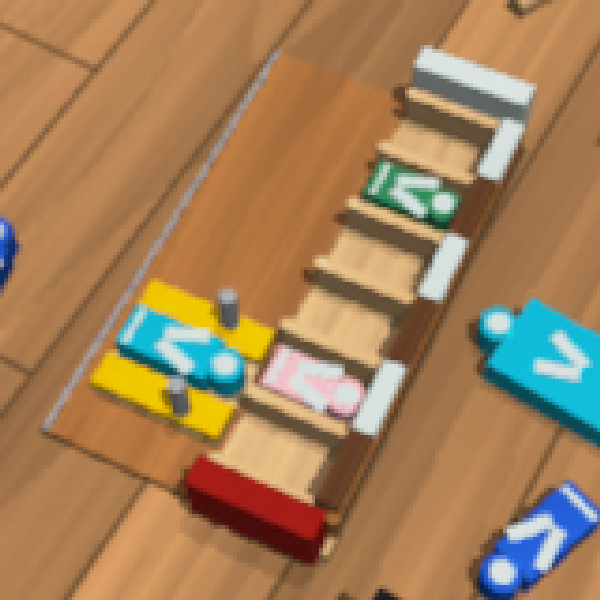

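```bash
cat > fit0.py <<'E'
from h import *
from scipy.optimize import least_squares
t=lambda a:[240+a[0]/5-.4,150+a[1]/5-.4]
s=lambda a:[230+a[0]/3.75-.37,130+a[1]/3.75-.37]
T=[((205,92),(69,120,62)),((292,85),(69,60,62)),((383,77),(69,0,62)),((470,70),(69,-60,62)),((562,63),(69,-120,62)),
((70,107),(65,212,76)),((103,103),(65,188,76)),((658,60),(65,-188,76)),((695,57),(65,-212,76)),((710,203),(-35,-212,76))]
S=[((405,368),(69,-60,62)),((372,432),(69,-120,62)),((467,238),(69,60,62)),((437,300),(69,0,62)),((524,123),(69,180,62)),((499,178),(69,120,62)),((535,87),(65,188,76)),((422,47),(-35,212,76))]
def w(p,P):
    P=np.array(P,float)/1e3; c,q=np.cos(p[2]),np.sin(p[2])
    return np.c_[p[0]+c*P[:,0]-q*P[:,1],p[1]+q*P[:,0]+c*P[:,1],P[:,2]]
it,isc=ctrl.camera_info("top"),ctrl.camera_info("scene")
def fit(A,info,f):
    px=np.array([f(a[0]) for a in A]); P=[a[1] for a in A]
    r=least_squares(lambda p:(onz_each(info,px,P)-w(p,P))[:,:2].ravel(),[.5,0,0]); return r.x,(r.fun.reshape(-1,2)*1e3).round(1).tolist()
def onz_each(info,px,P): return np.vstack([onz(info,[a],b[2]/1e3) for a,b in zip(px,P)])
if __name__=="__main__":
    for a in ((T,it,t),(S,isc,s)):
        x,r=fit(*a); print(x.round(4),r)
    p=(fit(T,it,t)[0]+fit(S,isc,s)[0])/2
    pa=onz(it,[t((500,282)),t((620,269))],.072); print("pegs top",pa.round(4))
    pb=onz(isc,[s((229,293)),s((179,382))],.072); print("pegs scene",pb.round(4))
    m=(pa+pb)/2; c,q=np.cos(p[2]),np.sin(p[2])
    print(p,((m[:,:2]-p[:2])@np.array([[c,-q],[q,c]])*1e3).round(1))
E
python3 fit0.py
```

```text
[0.5914 0.0088 0.0741] [[0.2, -0.1], [0.2, 0.9], [0.8, -0.7], [0.8, 0.2], [0.9, -2.3], [-0.9, -2.0], [-0.2, -0.2], [-1.0, 2.3], [-0.8, 1.2], [-0.0, 0.7]]
[0.592  0.0089 0.0762] [[0.1, -3.7], [-1.4, 0.1], [-0.9, -2.1], [-0.7, -1.9], [-0.2, -2.0], [1.0, -0.0], [-0.3, 17.1], [2.4, -7.5]]
pegs top [[ 0.5205 -0.0639  0.072 ]
 [ 0.5287 -0.144   0.072 ]]
pegs scene [[ 0.5243 -0.0637  0.072 ]
 [ 0.5312 -0.1433  0.072 ]]
[0.59169823 0.00882596 0.07515715] [[ -74.5  -67.2]
 [ -73.1 -147.4]]
```

```bash
python3 -m crank '{"dp":[[0,0,-1],[0,0,-1],[0,0,-1],[-3,3,0],[-3,3,0],[-3,3,0],[-3,3,0],[-3,3,0]],"delta_rot":[[0,0,-0.104],[0,0,-0.104],[0,0,-0.104],[0,0,0],[0,0,0],[0,0,0],[0,0,0],[0,0,0]]}' 0 30
python3 -m crank '{"dp":[[-4.5,1.3,0],[-4.5,1.3,0],[-4.5,1.3,0],[-4.5,1.3,0],[-4.5,1.3,0],[-4.5,1.3,0],[-4.5,1.3,0],[-4.5,1.3,0]],"delta_rot":[[0,0,0],[0,0,0],[0,0,0],[0,0,0],[0,0,0],[0,0,0],[0,0,0],[0,0,0]]}'
python3 -m crank '{"dp":[[-4.5,1.5,0],[-4.5,1.5,0],[-4.5,1.5,0],[-4.5,1.5,0],[-4.5,1.5,0],[0,0,0],[0,0,0],[0,0,0]],"delta_rot":[[0,0,0],[0,0,0],[0,0,0],[0,0,0],[0,0,0],[0,0,0],[0,0,0],[0,0,0]]}'
python3 - <<'E'
from h import *
s=ctrl.get_state(); print(s["time"],s["position"],R.from_rotvec(s["tool_rot"]).as_matrix().round(3).tolist(),s["ft_force"],s["grip_width"],np.round(s["joint_positions"],2))
print(ctrl.camera_info("wrist")); cv2.imwrite("pics/wrist1.png",ctrl.get_image("wrist"))
E
```

```text
time: 0.95
position: [0.3144, 0.4921, 0.2377]
tool_rot: [2.136, 2.303, -0.0]
ft_force: [-0.7, 0.0, 0.4]
grip_width: 0.36
time: 1.75
position: [0.4443, 0.1405, 0.2379]
tool_rot: [-2.136, -2.303, -0.001]
ft_force: [1.0, 0.1, 1.2]
grip_width: 0.005
time: 2.55
position: [0.5355, -0.0749, 0.2376]
tool_rot: [-2.134, -2.304, -0.0]
ft_force: [-0.6, -0.3, 0.2]
grip_width: 0.007
2.55 [ 0.53550416 -0.07486368  0.23758962] [[-0.077, 0.997, -0.001], [0.997, 0.077, 0.001], [0.001, -0.001, -1.0]] [-0.62533376 -0.31698011  0.19487941] 0.007451149593819421 [-0.48  0.07  0.61  1.7  -0.04  1.38  1.78]
{'camera_matrix': array([[289.50050631,   0.        , 320.74169375],
       [  0.        , 289.50050631, 202.84107601],
       [  0.        ,   0.        ,   1.        ]]), 'D': array([-0.04824269,  0.        ,  0.        ,  0.        ,  0.        ]), 'xyz': array([ 0.452376  , -0.08158281,  0.41444494]), 'orientation': array([1.97879474, 2.13812828, 0.33361535])}
```

View pics/wrist1.png

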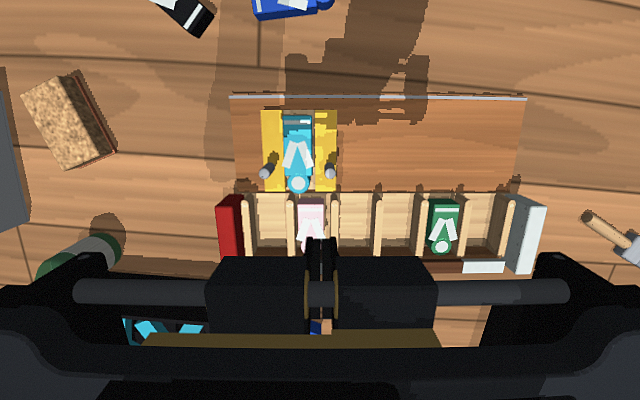

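The wrist view has the robot side at the top. The red end is at (230,225), the carriage pegs at about (267,170) and (330,172), the pink angel in gap 2 and the green one in gap 5. I'll zoom in to get precise corners.

```bash
python3 - <<'E'
import cv2
im=cv2.imread("pics/wrist1.png")
cv2.imwrite("pics/w1a.png",cv2.resize(im[90:270,210:370],None,fx=5,fy=5,interpolation=cv2.INTER_CUBIC)[:600])
cv2.imwrite("pics/w1b.png",cv2.resize(im[180:280,210:370],None,fx=5,fy=5,interpolation=cv2.INTER_CUBIC))
cv2.imwrite("pics/w1c.png",cv2.resize(im[180:280,400:560],None,fx=5,fy=5,interpolation=cv2.INTER_CUBIC))
E
```

```text
(no output)
```

View pics/w1a.png

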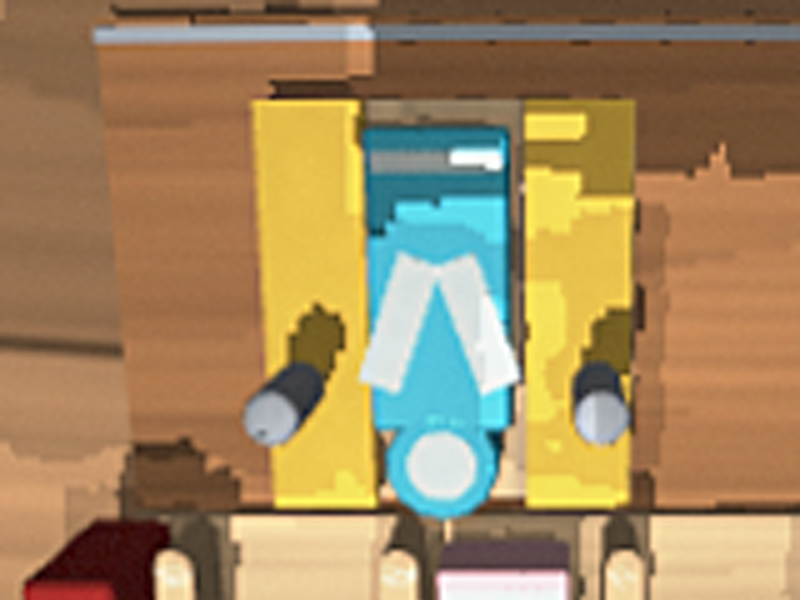

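View pics/w1b.png

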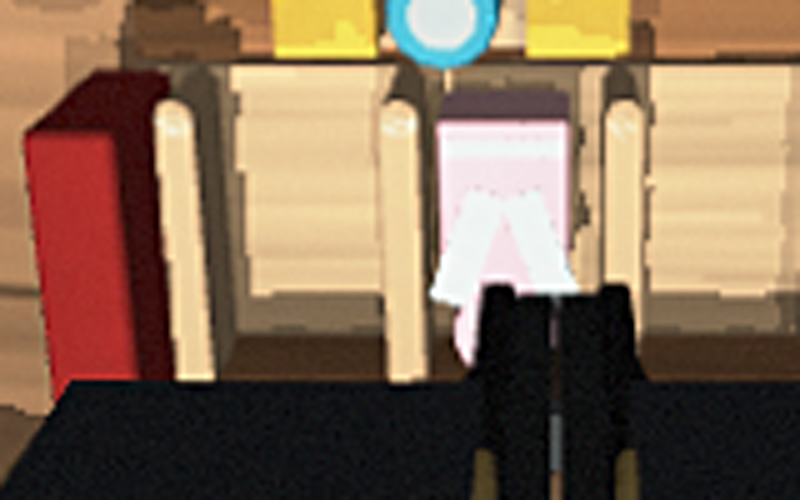

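View pics/w1c.png

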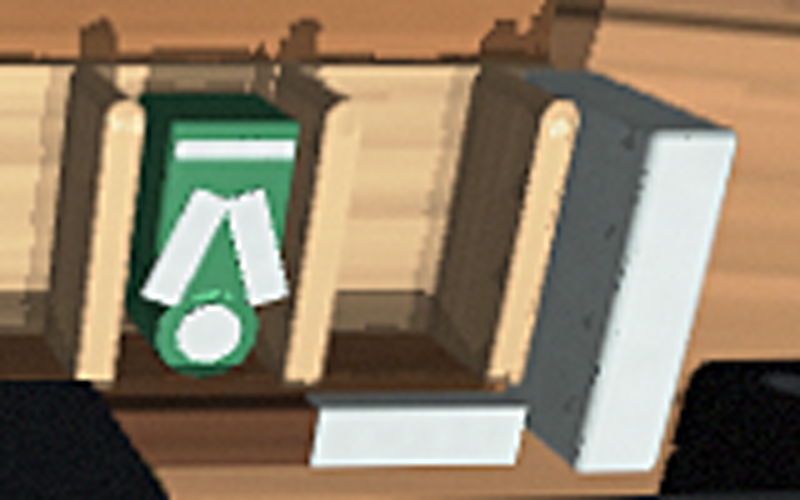

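```bash
cat > fit1.py <<'E'
from fit0 import *
iw={'camera_matrix':ctrl.camera_info("wrist")["camera_matrix"],'D':ctrl.camera_info("wrist")["D"],'xyz':np.array([0.452376,-0.08158281,0.41444494]),'orientation':np.array([1.97879474,2.13812828,0.33361535])}
b=lambda a:[210+a[0]/5-.4,180+a[1]/5-.4]
B=[((25,135),(-35,-212,76)),((110,135),(-35,-188,76)),((172,102),(-33,-180,50)),((400,102),(-33,-120,50)),((622,102),(-33,-60,50)),
((1077,102),(-33,60,50)),((1290,98),(-33,120,50)),((1512,102),(-33,180,50)),((1602,130),(-35,188,76)),((1685,133),(-35,212,76)),((1605,470),(65,212,76)),((1530,470),(65,188,76)),((1263,464),(69,120,62)),((1468,465),(69,180,62))]
x,r=fit(B,iw,b); print(x,r)
a=lambda p:[210+p[0]/5-.4,90+p[1]/5-.4]
c,q=np.cos(x[2]),np.sin(x[2]); M=np.array([[c,-q],[q,c]])
for nm,P,z in (("pegs",[(271,418),(601,418)],.072),("cheeks",[(252,100),(635,100),(275,507),(630,507)],.027),("hem top",[(362,127),(508,130)],.047),("head",[(440,465)],.047)):
    print(nm,((onz(iw,[a(p) for p in P],z)[:,:2]-x[:2])@M*1e3).round(1).tolist())
E
python3 fit1.py
```

```text
[0.59217988 0.00757185 0.07952119] [[1.1, 2.6], [1.3, -0.1], [-1.2, 0.6], [-1.1, 1.0], [-0.9, -0.5], [-0.7, 0.3], [-1.5, -2.2], [-0.5, -0.2], [1.0, -1.0], [2.0, -2.4], [-0.3, -1.2], [-1.0, 0.9], [0.3, 1.0], [1.6, 1.2]]
pegs [[-74.7, -146.4], [-74.5, -66.9]]
cheeks [[-148.4, -155.5], [-147.9, -57.3], [-40.1, -155.8], [-39.9, -57.2]]
hem top [[-141.7, -124.9], [-140.9, -89.3]]
head [[-56.8, -108.0]]
```

The wrist fit agrees with the fixed cameras: rack at about (0.592, 0.008) with yaw 0.077, and carriage y at about -107. The tool is aligned with the rack, so tool x is rack y and tool y is rack x. Next I'll go above pad 1.

```bash
python3 -m crank '{"dp":[[-2.4,4.1,0],[-2.4,4.1,0],[-2.4,4.1,0],[0,0,3],[0,0,3],[0,0,3],[0,0,3],[0,0,0]],"delta_rot":[[0,0,0],[0,0,0],[0,0,0],[0,0,0],[0,0,0],[0,0,0],[0,0,0],[0,0,0]]}'
python3 - <<'E'
from h import *
s=ctrl.get_state(); p=s["position"]-np.array([.592,.008,0]); c,q=np.cos(.077),np.sin(.077)
print(c*p[0]+q*p[1],-q*p[0]+c*p[1],p[2]-.019,s["ft_force"])
cv2.imwrite("pics/w2.png",ctrl.get_image("wrist"));cv2.imwrite("pics/s2.png",cv2.resize(ctrl.get_image("scene")[130:290,230:390],(600,600)))
E
```

```text
time: 3.4
position: [0.6608, -0.1355, 0.113]
tool_rot: [-2.128, -2.3, 0.006]
ft_force: [-1.3, 0.5, 0.2]
grip_width: 0.004
0.057532945628081394 -0.1483848060889397 0.09395189572975478 [-1.28350974  0.49833171  0.18676176]
```

View pics/w2.png

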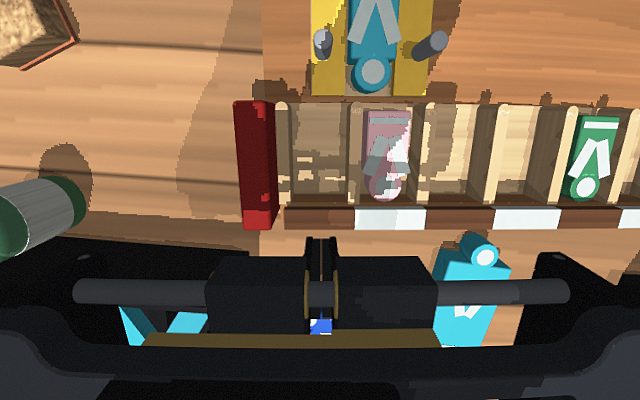

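View pics/s2.png

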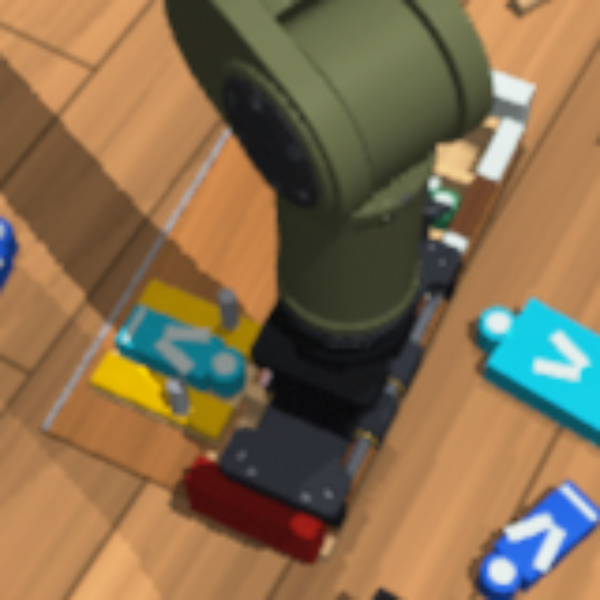

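```bash
python3 - <<'E'
from h import *
i=ctrl.camera_info("wrist"); s=ctrl.get_state(); p=np.array(s["position"])
print(proj(i,[p+[0,0,-.019],[p[0],p[1],.062]]))
print(R.from_rotvec(s["tool_rot"]).as_matrix().round(3).tolist())
c,q=np.cos(.077),np.sin(.077); M=np.array([[c,-q],[q,c]])
P=onz(i,[(356,207),(355,230),(427,207),(427,230),(497,207),(496,229),(560,206),(562,229)],.062)[:,:2]
print(((P-[.592,.008])@M*1e3).round(1).tolist())
E
```

```text
[[321.0003283  229.92462229]
 [320.95002398 212.78606585]]
[[-0.077, 0.997, -0.001], [0.997, 0.077, 0.001], [0.001, -0.0, -1.0]]
[[55.3, -120.6], [76.5, -120.7], [55.3, -59.7], [76.6, -57.3], [55.3, 2.0], [75.9, 5.0], [54.4, 59.9], [76.3, 67.7]]
```

```bash
python3 - <<'E'
from h import *
s=ctrl.get_state();i=ctrl.camera_info("wrist"); im=ctrl.get_image("wrist"); i2=ctrl.camera_info("wrist");s2=ctrl.get_state()
print(s["position"],s2["position"],i["xyz"],i2["xyz"],i["orientation"],i2["orientation"],s2["time"])
cv2.imwrite("pics/w3.png",im)
cv2.imwrite("pics/w3c.png",cv2.resize(im[170:270,240:400],None,fx=5,fy=5,interpolation=cv2.INTER_CUBIC))
E
```

```text
[ 0.66393713 -0.13729358  0.11822532] [ 0.66484763 -0.1379782   0.11959975] [ 0.58076842 -0.14401996  0.29505754] [ 0.58119747 -0.14458845  0.29622655] [1.97831269 2.13824995 0.33383069] [1.97698686 2.13607429 0.33544716] 3.55
```

View pics/w3c.png

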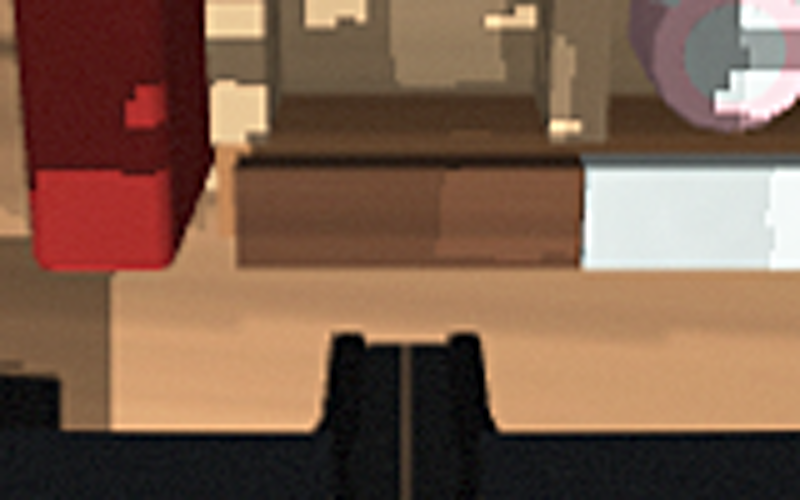

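```bash
python3 -m crank '{"dp":[[0,0,0],[0,0,0],[0,0,0],[0,0,0],[0,0,0],[0,0,0],[0,0,0],[0,0,0]],"delta_rot":[[0,0,0],[0,0,0],[0,0,0],[0,0,0],[0,0,0],[0,0,0],[0,0,0],[0,0,0]]}'
python3 - <<'E'
from h import *
c,q=np.cos(.077),np.sin(.077); M=np.array([[c,-q],[q,c]])
for k in range(2):
    s=ctrl.get_state();i=ctrl.camera_info("wrist"); im=ctrl.get_image("wrist"); p=np.array(s["position"])
    print(p,s["time"],((p[:2]-[.592,.008])@M*1e3).round(1),s["ft_force"],np.abs(s["qd"]).max())
print(proj(i,[p+[0,0,-.019],[p[0],p[1],.062]]))
cv2.imwrite("pics/w4.png",im)
cv2.imwrite("pics/w4c.png",cv2.resize(im[170:270,240:400],None,fx=5,fy=5,interpolation=cv2.INTER_CUBIC))
print(i)
E
```

```text
time: 4.35
position: [0.6638, -0.1389, 0.1179]
tool_rot: [-2.136, -2.303, 0.0]
ft_force: [1.3, -0.2, -0.4]
grip_width: 0.006
[ 0.66383605 -0.13890903  0.11789002] 4.35 [  60.3 -152. ] [ 1.28581207 -0.16244395 -0.3835917 ] 0.001571728415623425
[ 0.66386846 -0.13887725  0.11789548] 4.4 [  60.4 -152. ] [ 0.04843704  0.20539443 -0.54649822] 0.002394007106458353
[[321.0386505  229.95086644]
 [321.01668055 212.92316795]]
{'camera_matrix': array([[289.50050631,   0.        , 320.74169375],
       [  0.        , 289.50050631, 202.84107601],
       [  0.        ,   0.        ,   1.        ]]), 'D': array([-0.04824269,  0.        ,  0.        ,  0.        ,  0.        ]), 'xyz': array([ 0.58057973, -0.14532166,  0.29469352]), 'orientation': array([1.97965871, 2.13567   , 0.33307785])}
```

View pics/w4c.png

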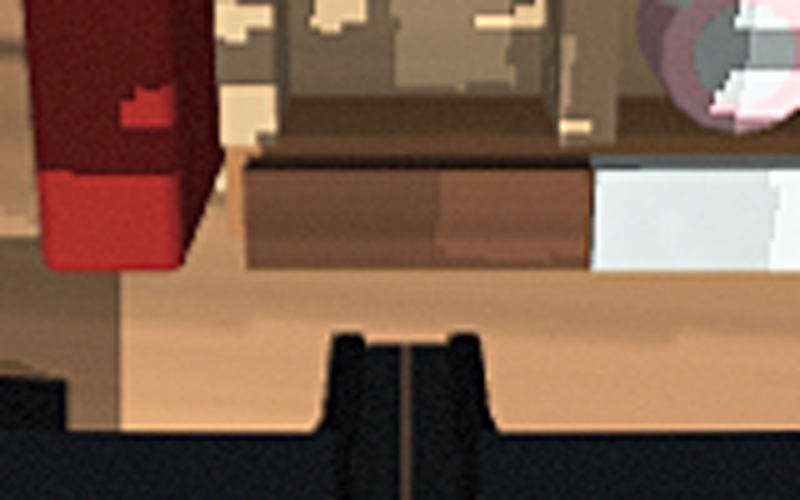

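```bash
python3 - <<'E'
from h import *
i=ctrl.camera_info("wrist"); s=ctrl.get_state(); p=np.array(s["position"]); Rm=R.from_rotvec(s["tool_rot"]).as_matrix()
for z in (p[2]-.019,p[2],p[2]+.02,p[2]+.04):
    P=onz(i,[(308,237.5),(335,237.5),(305,256),(339,256)],z); print(((P-p)@Rm*1e3).round(1).tolist())
print(proj(i,[p+Rm@np.array(v) for v in ([0,-.0095,.019],[0,-.0095,0],[0,-.0095,-.05],[0,.0095,.019])]))
E
```

```text
[[-9.7, 6.0, 19.0], [10.3, 6.0, 19.0], [-12.1, 21.3, 19.0], [13.6, 21.3, 19.0]]
[[-8.7, -2.6, -0.0], [9.3, -2.7, 0.0], [-11.0, 11.2, -0.0], [12.2, 11.2, 0.0]]
[[-7.8, -11.8, -20.0], [8.2, -11.8, -20.0], [-9.7, 0.5, -20.0], [10.8, 0.4, -20.0]]
[[-6.8, -21.0, -40.0], [7.1, -21.0, -40.0], [-8.5, -10.3, -40.0], [9.4, -10.3, -40.0]]
[[321.07534842 217.8171294 ]
 [321.0918877  228.01310563]
 [321.15483168 267.02886441]
 [321.05274372 241.76325012]]
```

```bash
python3 -m crank '{"dp":[[0.1,0,0.7],[0.1,0,0.7],[0,0,0.6],[0,0,0.5],[0,0,0.3],[0,0,0.2],[0,0,0.1],[0,0,0.1]],"delta_rot":[[0,0,0],[0,0,0],[0,0,0],[0,0,0],[0,0,0],[0,0,0],[0,0,0],[0,0,0]]}'
python3 -m crank '{"dp":[[0,0,0.1],[0,0,0.1],[0,0,0.1],[0,0,0.1],[0,0,0.1],[0,0,0],[0,0,0],[0,0,0]],"delta_rot":[[0,0,0],[0,0,0],[0,0,0],[0,0,0],[0,0,0],[0,0,0],[0,0,0],[0,0,0]]}'
```

```text
time: 5.25
position: [0.6639, -0.137, 0.0861]
tool_rot: [2.136, 2.303, 0.0]
ft_force: [0.5, -0.5, 0.2]
grip_width: 0.009
time: 6.05
position: [0.6638, -0.1369, 0.081]
tool_rot: [2.136, 2.303, 0.0]
ft_force: [0.3, -0.1, 0.4]
grip_width: 0.005
```

```bash
python3 -m crank '{"dp":[[0,0,0.1],[0,0,0.1],[0,0,0.1],[0,0,0],[0,0,0],[0,0,0],[0,0,0],[0,0,0]],"delta_rot":[[0,0,0],[0,0,0],[0,0,0],[0,0,0],[0,0,0],[0,0,0],[0,0,0],[0,0,0]]}'
python3 - <<'E'
from h import *
s=ctrl.get_state();print(s["position"],s["ft_force"]);i=ctrl.camera_info("wrist"); im=ctrl.get_image("wrist")
cv2.imwrite("pics/w5c.png",cv2.resize(im[170:270,240:400],None,fx=5,fy=5,interpolation=cv2.INTER_CUBIC))
im=ctrl.get_image("scene")
cv2.imwrite("pics/s5c.png",cv2.resize(im[170:290,270:430],None,fx=5,fy=5,interpolation=cv2.INTER_CUBIC))
s=ctrl.get_state();print(s["position"],s["ft_force"])
E
```

```text
time: 6.85
position: [0.6638, -0.1369, 0.078]
tool_rot: [2.136, 2.303, 0.0]
ft_force: [-0.5, -0.4, -0.6]
grip_width: 0.001
[ 0.66376375 -0.13693006  0.07802333] [-0.5010712  -0.3873556  -0.64367606]
[ 0.66373349 -0.13686775  0.0779975 ] [-0.09527157  0.63047728  0.51111326]
```

View pics/w5c.png

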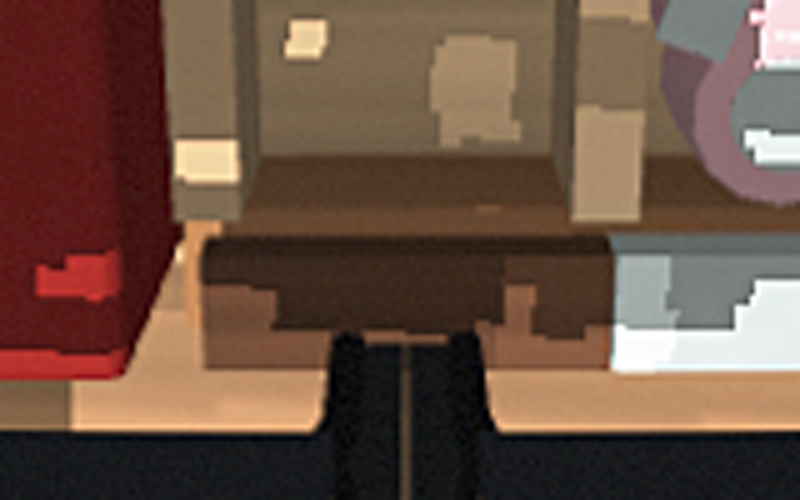

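View pics/s5c.png

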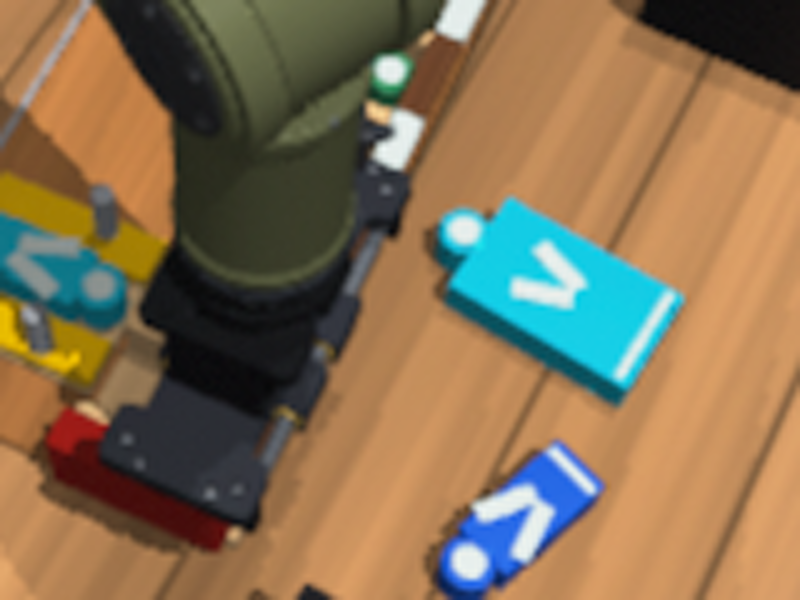

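No contact yet at a nominal tip height of 59 mm, and the picture suggests the tip is still above the rail. I'll keep going down in small steps.

```bash
python3 -m crank '{"dp":[[0,0,0.1],[0,0,0.1],[0,0,0.1],[0,0,0.1],[0,0,0],[0,0,0],[0,0,0],[0,0,0]],"delta_rot":[[0,0,0],[0,0,0],[0,0,0],[0,0,0],[0,0,0],[0,0,0],[0,0,0],[0,0,0]]}'
python3 - <<'E'
from h import *
f=[]
for k in range(2):
    im=ctrl.get_image("wrist"); s=ctrl.get_state(); f.append(s["ft_force"])
print(s["position"],np.round(f,2).tolist())
cv2.imwrite("pics/w6c.png",cv2.resize(im[170:270,240:400],None,fx=5,fy=5,interpolation=cv2.INTER_CUBIC))
E
```

```text
time: 7.75
position: [0.6638, -0.1369, 0.074]
tool_rot: [2.136, 2.303, 0.0]
ft_force: [-0.1, -0.2, 0.3]
grip_width: 0.007
[ 0.66378482 -0.13688722  0.07401823] [[-0.52, 0.53, 0.48], [-0.28, 0.56, -0.19]]
```

View pics/w6c.png

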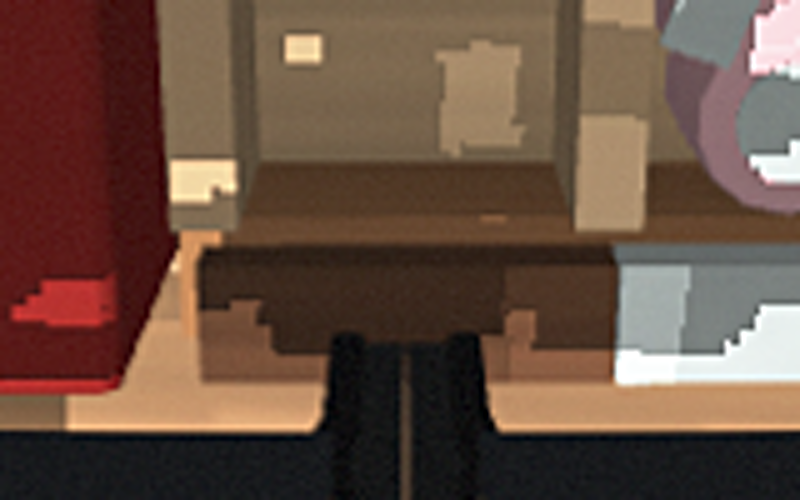

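```bash
python3 -m crank '{"dp":[[0,0,0.1],[0,0,0.1],[0,0,0.1],[0,0,0.1],[0,0,0],[0,0,0],[0,0,0],[0,0,0]],"delta_rot":[[0,0,0],[0,0,0],[0,0,0],[0,0,0],[0,0,0],[0,0,0],[0,0,0],[0,0,0]]}'
python3 - <<'E'
from h import *
f=[]
for k in range(1):
    i=ctrl.camera_info("wrist"); s=ctrl.get_state();im=ctrl.get_image("wrist");  f.append(s["ft_force"])
p=s["position"]
print(p,np.round(f,2).tolist())
c,q=np.cos(.077),np.sin(.077)
print(proj(i,[[.592+c*x-q*y,.008+q*x+c*y,.062] for x,y in((.051,-.120),(.069,-.120),(.051,-.18),(.069,-.18))]).round(1).tolist())
cv2.imwrite("pics/w7c.png",cv2.resize(im[170:270,240:400],None,fx=5,fy=5,interpolation=cv2.INTER_CUBIC))
E
```

```text
time: 8.65
position: [0.6638, -0.1369, 0.07]
tool_rot: [2.136, 2.303, 0.0]
ft_force: [-0.3, -0.4, -0.5]
grip_width: 0.006
[ 0.66376646 -0.13685408  0.07002521] [[-0.25, -0.41, -0.47]]
[[364.7, 223.5], [363.5, 247.2], [277.3, 223.6], [278.6, 247.3]]
```

View pics/w7c.png

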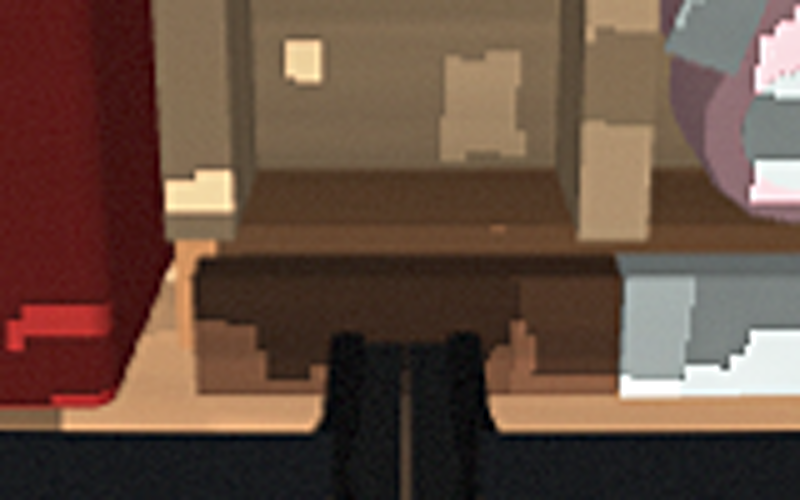

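```bash
python3 -m crank '{"dp":[[0,0,0.1],[0,0,0.1],[0,0,0.1],[0,0,0.1],[0,0,0.1],[0,0,0.1],[0,0,0],[0,0,0]],"delta_rot":[[0,0,0],[0,0,0],[0,0,0],[0,0,0],[0,0,0],[0,0,0],[0,0,0],[0,0,0]]}'
python3 - <<'E'
from h import *
im=ctrl.get_image("wrist"); s=ctrl.get_state(); print(s["position"],s["ft_force"])
cv2.imwrite("pics/w8.png",im[100:,100:540])
E
```

```text
time: 9.5
position: [0.6637, -0.1369, 0.0639]
tool_rot: [-2.136, -2.303, -0.0]
ft_force: [-0.4, -0.2, 0.8]
grip_width: 0.007
[ 0.66377708 -0.13687827  0.0640134 ] [0.19900666 0.16789404 0.46595711]
```

View pics/w8.png

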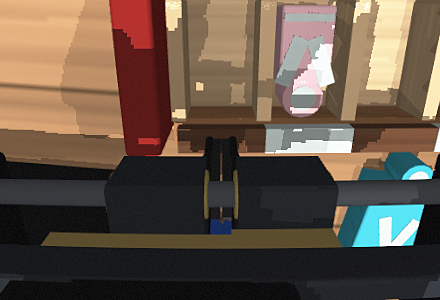

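Still no contact at a nominal tip height of 45 mm, although the finger is in front of the rail in the image. I'll check the real fingertip depth from the known 87 mm jaw opening in the first wrist picture.

```bash
python3 - <<'E'
from h import *
i=ctrl.camera_info("wrist"); s=ctrl.get_state(); p=np.array(s["position"]); Rm=R.from_rotvec(s["tool_rot"]).as_matrix()
Rc=R.from_rotvec(i["orientation"]).as_matrix()
for t in (.019,0,-.015,-.03,-.051):
  for y in (-.0095,0):
    P=p+Rm@np.array([0,y,t]); d=(P-i["xyz"])@Rc; L=proj(i,[p+Rm@np.array([x,y,t]) for x in(-.0585,-.0435,.0435,.0585)])
    print(t,y,d.round(3),L.round(0).tolist())
im=cv2.imread("pics/wrist0.png"); cv2.imwrite("pics/w0c.png",cv2.resize(im[210:350,200:450],None,fx=3.2,fy=3.2,interpolation=cv2.INTER_CUBIC))
E
```

```text
0.019 -0.0095 [0.    0.011 0.209] [[240.0, 218.0], [261.0, 218.0], [381.0, 218.0], [402.0, 218.0]]
0.019 0 [0.    0.02  0.212] [[241.0, 230.0], [262.0, 230.0], [380.0, 230.0], [401.0, 230.0]]
0 -0.0095 [0.    0.017 0.191] [[233.0, 228.0], [255.0, 228.0], [387.0, 228.0], [409.0, 228.0]]
0 0 [0.    0.026 0.194] [[234.0, 241.0], [256.0, 241.0], [386.0, 241.0], [408.0, 241.0]]
-0.015 -0.0095 [0.    0.021 0.177] [[226.0, 237.0], [250.0, 237.0], [392.0, 237.0], [416.0, 237.0]]
-0.015 0 [0.   0.03 0.18] [[227.0, 251.0], [251.0, 251.0], [391.0, 251.0], [415.0, 251.0]]
-0.03 -0.0095 [0.    0.026 0.162] [[218.0, 248.0], [244.0, 248.0], [398.0, 249.0], [425.0, 248.0]]
-0.03 0 [0.    0.035 0.165] [[219.0, 263.0], [245.0, 263.0], [397.0, 264.0], [423.0, 263.0]]
-0.051 -0.0095 [0.    0.032 0.142] [[203.0, 267.0], [233.0, 268.0], [409.0, 268.0], [439.0, 268.0]]
-0.051 0 [0.    0.041 0.145] [[206.0, 284.0], [235.0, 284.0], [407.0, 284.0], [436.0, 284.0]]
```

View pics/w0c.png

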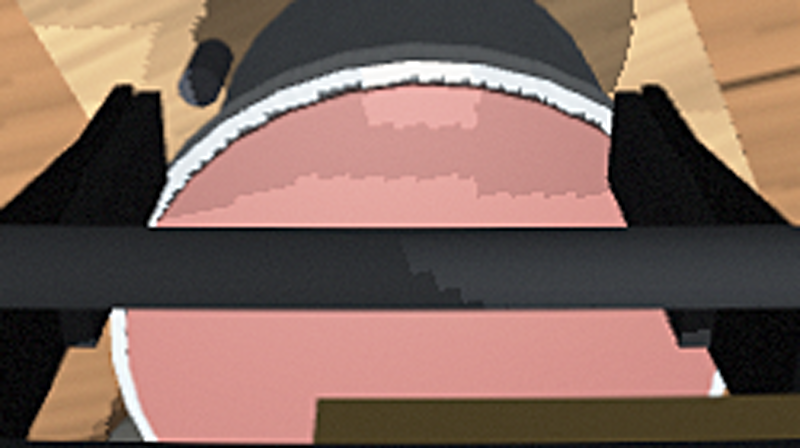

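The finger geometry puts the real tips about 15 mm behind the reported TCP, not 19 mm ahead of it. That puts contact at a TCP z of about 0.047. I'll continue down and confirm by force.

```bash
python3 -m crank '{"dp":[[0,0,0.2],[0,0,0.2],[0,0,0.2],[0,0,0.2],[0,0,0.1],[0,0,0.1],[0,0,0.1],[0,0,0]],"delta_rot":[[0,0,0],[0,0,0],[0,0,0],[0,0,0],[0,0,0],[0,0,0],[0,0,0],[0,0,0]]}'
python3 - <<'E'
from h import *
im=ctrl.get_image("wrist"); s=ctrl.get_state(); print(s["position"],s["ft_force"])
cv2.imwrite("pics/w9.png",im[100:,100:540])
im=ctrl.get_image("scene");cv2.imwrite("pics/s9c.png",cv2.resize(im[170:290,270:430],None,fx=5,fy=5,interpolation=cv2.INTER_CUBIC))
E
```

```text
time: 10.35
position: [0.6637, -0.1369, 0.0528]
tool_rot: [-2.136, -2.303, 0.0]
ft_force: [0.1, 0.2, -0.6]
grip_width: 0.001
[ 0.66370577 -0.13685945  0.05289661] [ 0.47491456  0.0956739  -0.63888716]
```

View pics/w9.png

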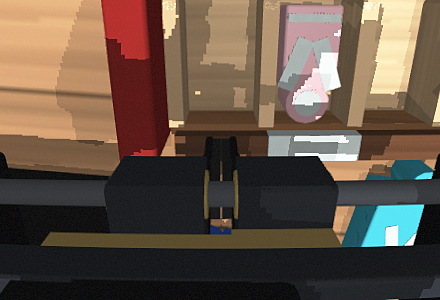

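View pics/s9c.png

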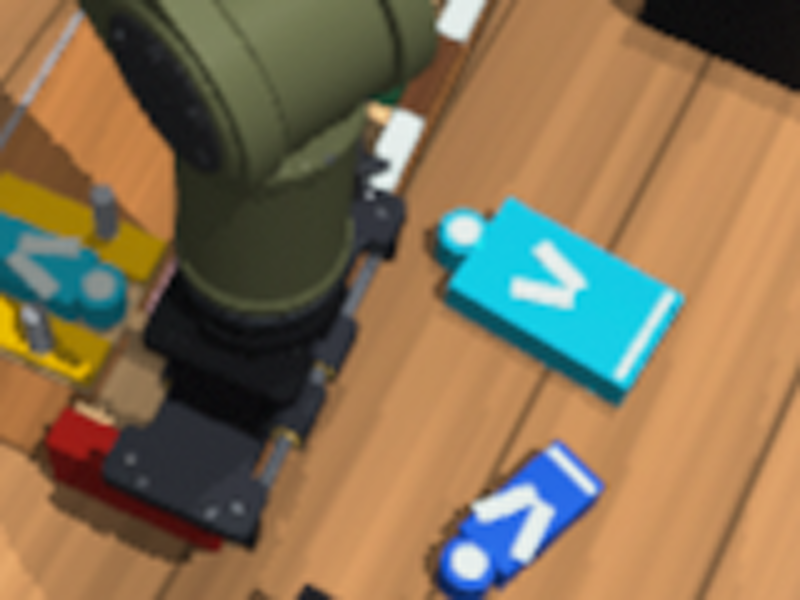

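```bash
python3 -m crank '{"dp":[[0,0,0.1],[0,0,0.1],[0,0,0.1],[0,0,0.1],[0,0,0.1],[0,0,0.1],[0,0,0],[0,0,0]],"delta_rot":[[0,0,0],[0,0,0],[0,0,0],[0,0,0],[0,0,0],[0,0,0],[0,0,0],[0,0,0]]}'
python3 - <<'E'
from h import *
im=ctrl.get_image("wrist"); s=ctrl.get_state(); print(s["position"],s["ft_force"])
cv2.imwrite("pics/w10.png",cv2.resize(im[200:260,240:400],None,fx=5,fy=5,interpolation=cv2.INTER_CUBIC))
E
```

```text
time: 11.25
position: [0.6638, -0.1368, 0.0474]
tool_rot: [-2.136, -2.303, -0.0]
ft_force: [-1.8, 0.5, 3.5]
grip_width: 0.003
[ 0.6637293  -0.136842    0.04727403] [-0.72441585  0.10927946  3.27330803]
```

View pics/w10.png

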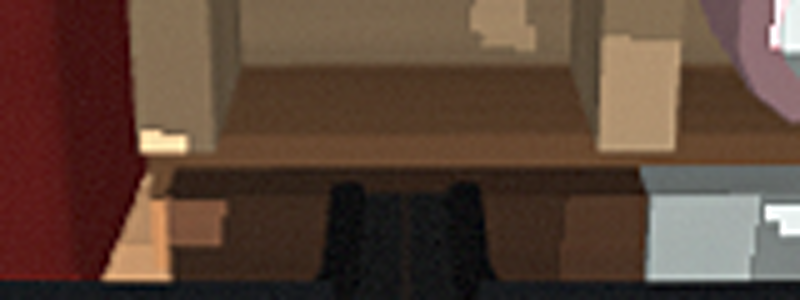

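Contact at TCP z 0.0473 with 3.3 N, so the real tip is 15 mm behind the TCP. The finger is centred on pad 1. I'll press 2 mm more and slide to pad 2, then pad 3.

```bash
python3 -m crank '{"dp":[[0,0,0.1],[0,0,0.1],[1.2,0,0],[1.2,0,0],[1.2,0,0],[1.2,0,0],[1.2,0,0],[0,0,0]],"delta_rot":[[0,0,0],[0,0,0],[0,0,0],[0,0,0],[0,0,0],[0,0,0],[0,0,0],[0,0,0]]}'
python3 -m crank '{"dp":[[0,0,0],[1.2,0,0],[1.2,0,0],[1.2,0,0],[1.2,0,0],[1.0,0,0],[0.2,0,0],[0,0,0]],"delta_rot":[[0,0,0],[0,0,0],[0,0,0],[0,0,0],[0,0,0],[0,0,0],[0,0,0],[0,0,0]]}'
python3 - <<'E'
from h import *
im=ctrl.get_image("wrist"); s=ctrl.get_state(); p=np.array(s["position"])
c,q=np.cos(.077),np.sin(.077); M=np.array([[c,-q],[q,c]])
print(p,s["ft_force"],((p[:2]-[.592,.008])@M*1e3).round(1))
cv2.imwrite("pics/w11.png",im)
E
```

```text
time: 12.1
position: [0.6594, -0.0727, 0.0449]
tool_rot: [-2.131, -2.306, -0.003]
ft_force: [0.1, 1.6, 4.9]
grip_width: 0.006
time: 12.9
position: [0.6546, -0.0145, 0.0449]
tool_rot: [-2.133, -2.304, -0.002]
ft_force: [-0.7, -1.3, 5.7]
grip_width: 0.01
[ 0.65454411 -0.01452505  0.04485589] [ 0.64027216 -1.60782487  5.46551798] [ 60.6 -27.3]
```

View pics/w11.png

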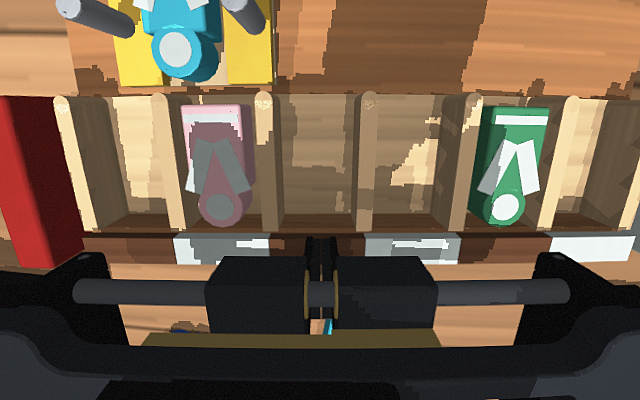

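The fingertip is on the dark third pad at rack y -27 with 5.5 N. I'll lift off, go over to the outside of peg_b, and lower.

```bash
python3 -m crank '{"dp":[[0,0,-0.5],[0,0,-1.5],[0,0,-2],[0,0,-2],[-1,-1,0],[-2,-2,0],[-2.5,-2,0],[-2.5,-2,0]],"delta_rot":[[0,0,0],[0,0,0],[0,0,0],[0,0,0],[0,0,0],[0,0,0],[0,0,0],[0,0,0]]}'
python3 -m crank '{"dp":[[-2.2,-2,0],[-2,-2,0],[-1.5,-1.5,0],[-1,-0.8,0],[-0.6,-0.3,0],[-0.4,0,0],[0,0,0],[0,0,0]],"delta_rot":[[0,0,0],[0,0,0],[0,0,0],[0,0,0],[0,0,0],[0,0,0],[0,0,0],[0,0,0]]}'
python3 - <<'E'
from h import *
s=ctrl.get_state(); p=np.array(s["position"]);i=ctrl.camera_info("wrist"); im=ctrl.get_image("wrist")
c,q=np.cos(.077),np.sin(.077); M=np.array([[c,-q],[q,c]])
print(p,s["ft_force"],((p[:2]-[.592,.008])@M*1e3).round(1))
cv2.imwrite("pics/w12.png",im)
W=lambda x,y,z:[.592+c*x-q*y,.008+q*x+c*y,z]
print(proj(i,[W(-.075,-.147,.072),W(-.075,-.067,.072)]).round(1).tolist())
E
```

```text
time: 13.75
position: [0.5887, -0.1026, 0.104]
tool_rot: [-2.134, -2.302, 0.001]
ft_force: [-0.3, -0.5, 0.3]
grip_width: 0.004
time: 14.55
position: [0.5317, -0.1831, 0.1048]
tool_rot: [2.135, 2.305, 0.0]
ft_force: [0.1, 0.7, 0.1]
grip_width: 0.008
[ 0.53168788 -0.18305489  0.10480858] [0.09376827 0.66743555 0.05389152] [ -74.8 -185.8]
[[370.9, 222.8], [471.8, 222.6]]
```

View pics/w12.png

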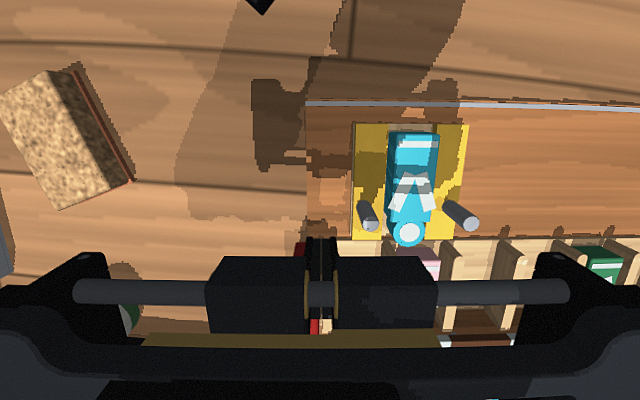

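```bash
python3 -m crank '{"dp":[[0,0,1.5],[0,0,1.5],[0,0,1.5],[0,0,1],[0,0,0.8],[0,0,0.5],[0,0,0.2],[0,0,0]],"delta_rot":[[0,0,0],[0,0,0],[0,0,0],[0,0,0],[0,0,0],[0,0,0],[0,0,0],[0,0,0]]}'
python3 -m crank '{"dp":[[0.4,0,0],[0.6,0,0],[0.6,0,0],[0.4,0,0],[0.3,0,0],[0.2,0,0],[0,0,0],[0,0,0]],"delta_rot":[[0,0,0],[0,0,0],[0,0,0],[0,0,0],[0,0,0],[0,0,0],[0,0,0],[0,0,0]]}'
python3 - <<'E'
from h import *
s=ctrl.get_state(); p=np.array(s["position"]);i=ctrl.camera_info("wrist"); im=ctrl.get_image("wrist")
c,q=np.cos(.077),np.sin(.077); M=np.array([[c,-q],[q,c]])
print(p,s["ft_force"],((p[:2]-[.592,.008])@M*1e3).round(1))
cv2.imwrite("pics/w13.png",im)
E
```

```text
time: 15.4
position: [0.531, -0.1841, 0.035]
tool_rot: [2.136, 2.303, 0.0]
ft_force: [-0.5, -0.4, 0.2]
grip_width: 0.003
time: 16.2
position: [0.5291, -0.1591, 0.035]
tool_rot: [2.137, 2.303, 0.0]
ft_force: [1.0, -0.6, 0.2]
grip_width: 0.003
[ 0.52907923 -0.15910792  0.03503106] [ 1.00369392 -0.58747795  0.17119514] [ -75.6 -161.8]
```

View pics/w13.png

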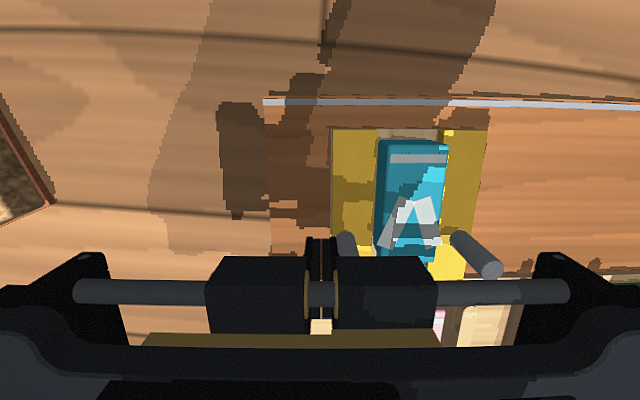

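```bash
python3 -m crank '{"dp":[[0.3,0,0],[0.6,0,0],[0.8,0,0],[0.8,0,0],[0.8,0,0],[0.8,0,0],[0.6,0,0],[0.3,0,0]],"delta_rot":[[0,0,0],[0,0,0],[0,0,0],[0,0,0],[0,0,0],[0,0,0],[0,0,0],[0,0,0]]}'
python3 - <<'E'
from h import *
s=ctrl.get_state(); p=np.array(s["position"]);i=ctrl.camera_info("wrist"); im=ctrl.get_image("wrist")
c,q=np.cos(.077),np.sin(.077); M=np.array([[c,-q],[q,c]])
print(p,s["ft_force"],((p[:2]-[.592,.008])@M*1e3).round(1))
cv2.imwrite("pics/w14.png",im)
cv2.imwrite("pics/w14c.png",cv2.resize(im[90:250,260:460],None,fx=4,fy=3.75,interpolation=cv2.INTER_CUBIC))
np.save("i14.npy",i,allow_pickle=True)
E
```

```text
time: 17.05
position: [0.5252, -0.108, 0.0349]
tool_rot: [-2.135, -2.304, -0.0]
ft_force: [-0.3, -1.2, 0.3]
grip_width: 0.006
[ 0.52519434 -0.10801816  0.03494143] [-0.25319564 -1.17174017  0.3425677 ] [ -75.5 -110.5]
```

View pics/w14c.png

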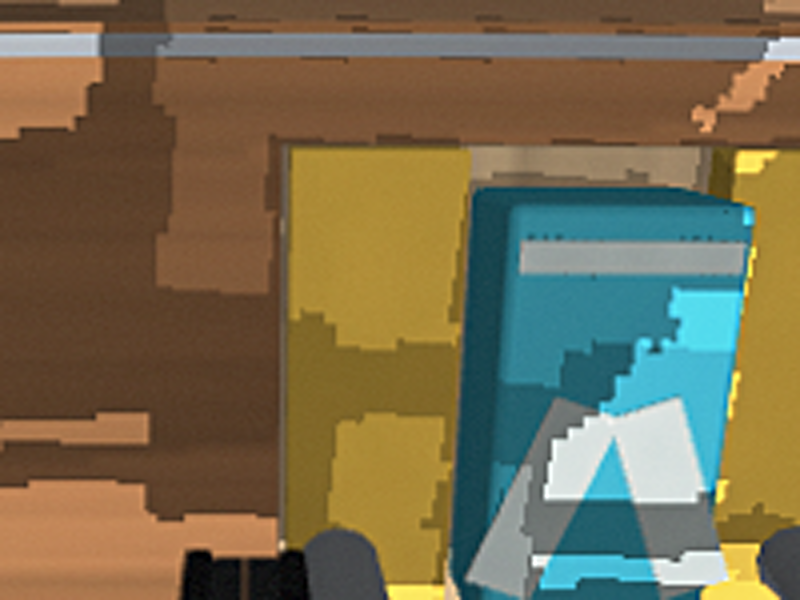

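```bash
python3 - <<'E'
from h import *
i=np.load("i14.npy",allow_pickle=True).item()
c,q=np.cos(.077),np.sin(.077); M=np.array([[c,-q],[q,c]])
f=lambda x,y:(260+x/4-.4,90+y/3.75-.4)
P=onz(i,[f(287,150),f(287,530),f(469,150),f(735,150)],.027); print(((P[:,:2]-[.592,.008])@M*1e3).round(1).tolist())
P=onz(i,[f(512,205),f(752,208)],.047); print(((P[:,:2]-[.592,.008])@M*1e3).round(1).tolist())
E
```

```text
[[-147.7, -104.2], [-79.5, -103.4], [-147.8, -75.8], [-148.1, -33.9]]
[[-141.0, -73.1], [-140.8, -38.7]]
```

```bash
python3 -m crank '{"dp":[[0.4,0,0],[0.5,0,0],[0.5,0,0],[0.4,0,0],[0.3,0,0],[0.2,0,0],[0.1,0,0],[0,0,0]],"delta_rot":[[0,0,0],[0,0,0],[0,0,0],[0,0,0],[0,0,0],[0,0,0],[0,0,0],[0,0,0]]}'
python3 -m crank '{"dp":[[-0.5,0,0],[-1,0,0],[-1,0,0],[-1,0,0],[0,0,-2],[0,0,-3],[0,0,-3],[0,0,-2]],"delta_rot":[[0,0,0],[0,0,0],[0,0,0],[0,0,0],[0,0,0],[0,0,0],[0,0,0],[0,0,0]]}'
python3 -m crank '{"dp":[[2,-2,-1],[3,-3.5,-1],[3,-3.5,0],[2,-2,0],[1,-1,0],[0,-0.5,0],[0,0,0],[0,0,0]],"delta_rot":[[0,0,0],[0,0,0],[0,0,0],[0,0,0],[0,0,0],[0,0,0],[0,0,0],[0,0,0]]}'
python3 - <<'E'
from h import *
s=ctrl.get_state(); p=np.array(s["position"]);i=ctrl.camera_info("wrist"); im=ctrl.get_image("wrist")
c,q=np.cos(.077),np.sin(.077); M=np.array([[c,-q],[q,c]])
print(p,s["ft_force"],((p[:2]-[.592,.008])@M*1e3).round(1))
cv2.imwrite("pics/w15.png",im)
cv2.imwrite("pics/w15c.png",cv2.resize(im[110:260,210:410],None,fx=4,fy=4,interpolation=cv2.INTER_CUBIC))
np.save("i15.npy",i,allow_pickle=True)
E
```

```text
time: 17.9
position: [0.5234, -0.085, 0.0349]
tool_rot: [-2.136, -2.303, -0.0]
ft_force: [1.0, -1.5, 0.8]
grip_width: 0.004
time: 18.7
position: [0.5268, -0.1216, 0.1371]
tool_rot: [2.137, 2.301, 0.002]
ft_force: [-0.0, 0.1, 0.4]
grip_width: 0.006
time: 19.5
position: [0.3938, -0.021, 0.1551]
tool_rot: [2.138, 2.301, 0.0]
ft_force: [0.1, 0.3, 0.0]
grip_width: 0.006
[ 0.39382937 -0.0210121   0.15508783] [0.13103123 0.31764443 0.01543259] [-199.8  -13.7]
```

View pics/w15.png

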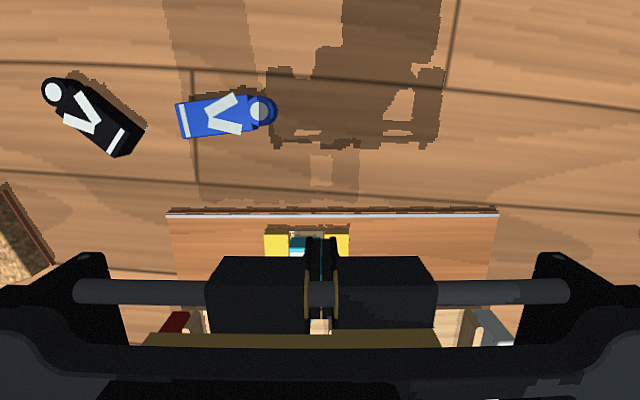

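View pics/w15c.png

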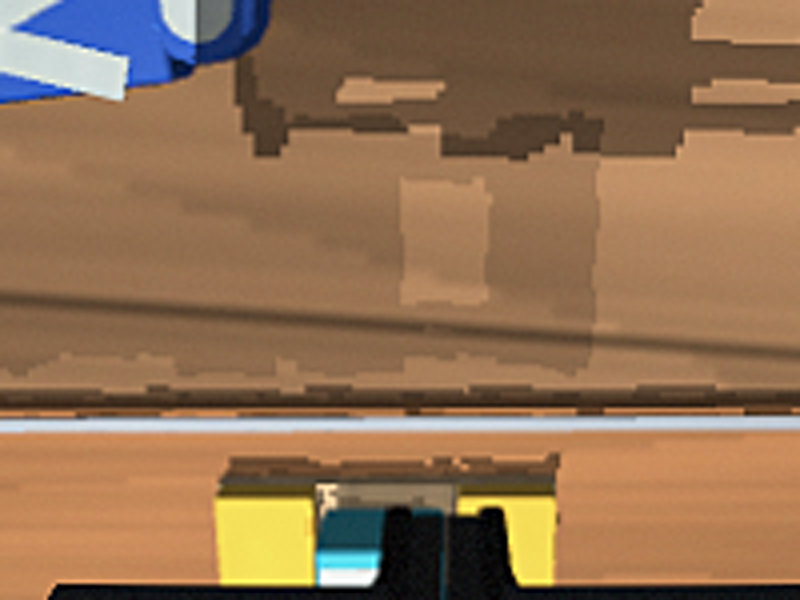

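```bash
python3 - <<'E'
from h import *
i=np.load("i15.npy",allow_pickle=True).item()
c,q=np.cos(.077),np.sin(.077); M=np.array([[c,-q],[q,c]])
f=lambda x,y:(210+x/4-.4,110+y/4-.4)
P=onz(i,[f(217,497),f(556,497),f(315,497),f(457,497)],.027); print(((P[:,:2]-[.592,.008])@M*1e3).round(1).tolist())
P=onz(i,[(177,104),(275,110),(200,138)],.03); print(((P[:,:2]-[.592,.008])@M*1e3).round(1).tolist())
P=onz(i,[(166,213.5),(498,212)],.01); print(((P[:,:2]-[.592,.008])@M*1e3).round(1).tolist())
im=ctrl.get_image("scene");cv2.imwrite("pics/s15c.png",cv2.resize(im[150:290,220:380],None,fx=4.2,fy=4.2,interpolation=cv2.INTER_CUBIC))
im=ctrl.get_image("top");cv2.imwrite("pics/t15c.png",cv2.resize(im[150:250,240:400],None,fx=5,fy=5,interpolation=cv2.INTER_CUBIC))
E
```

```text
[[-148.4, -79.5], [-148.2, 17.8], [-148.4, -51.3], [-148.3, -10.6]]
[[-291.2, -158.0], [-284.1, -59.4], [-257.3, -138.5]]
[[-167.3, -199.7], [-167.9, 198.9]]
```

View pics/s15c.png

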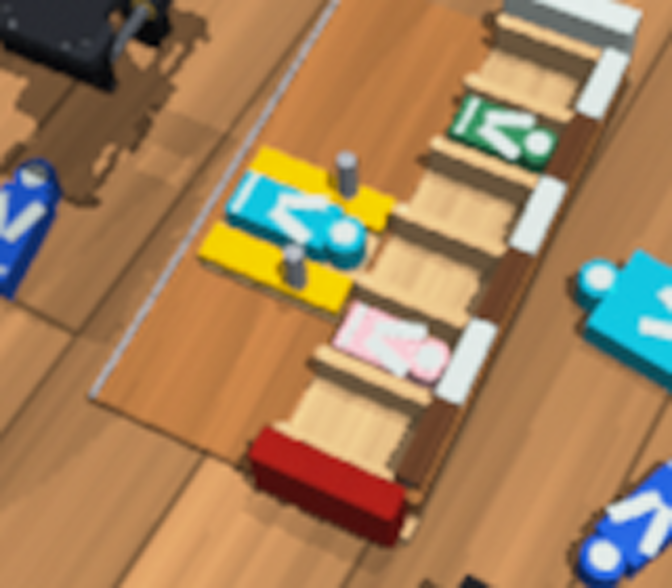

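View pics/t15c.png

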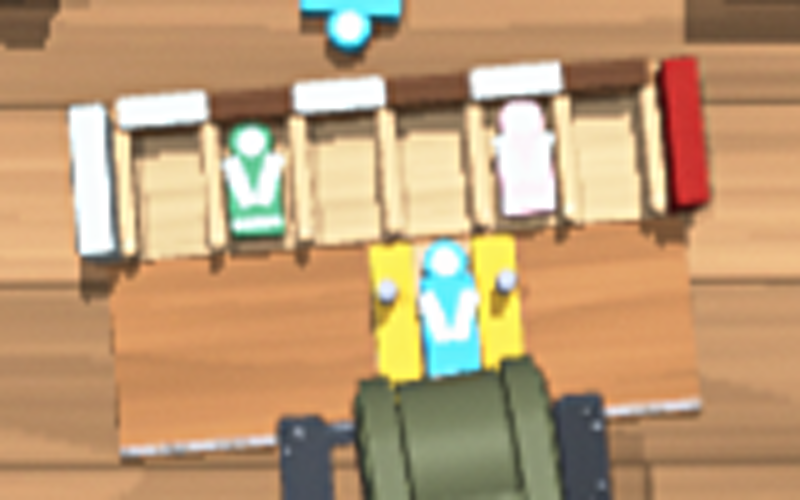

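The carriage is at y = -31, aligned with gap 3, and the angel sits straight in its channel. I'll lower the closed fingers behind the hem, above the channel floor.

```bash
python3 -m crank '{"dp":[[-0.5,0.2,2.5],[-0.5,0.2,2.5],[-0.4,0.2,2.5],[-0.3,0.2,2.5],[0,0,2],[0,0,1.5],[0,0,0.6],[0,0,0.2]],"delta_rot":[[0,0,0],[0,0,0],[0,0,0],[0,0,0],[0,0,0],[0,0,0],[0,0,0],[0,0,0]]}'
python3 -m crank '{"dp":[[0,0,0.2],[0,0.3,0],[0,0.5,0],[0,0.6,0],[0,0.6,0],[0,0.4,0],[0,0.3,0],[0,0,0]],"delta_rot":[[0,0,0],[0,0,0],[0,0,0],[0,0,0],[0,0,0],[0,0,0],[0,0,0],[0,0,0]]}'
python3 - <<'E'
from h import *
s=ctrl.get_state(); p=np.array(s["position"]);i=ctrl.camera_info("wrist"); im=ctrl.get_image("wrist")
c,q=np.cos(.077),np.sin(.077); M=np.array([[c,-q],[q,c]])
print(p,s["ft_force"],((p[:2]-[.592,.008])@M*1e3).round(1))
cv2.imwrite("pics/w16.png",im)
im=ctrl.get_image("scene");cv2.imwrite("pics/s16c.png",cv2.resize(im[150:290,220:380],None,fx=4.2,fy=4.2,interpolation=cv2.INTER_CUBIC))
E
```

```text
time: 20.45
position: [0.4022, -0.0367, 0.0115]
tool_rot: [-2.137, -2.303, 0.002]
ft_force: [1.1, 0.9, 1.0]
grip_width: 0.007
time: 21.25
position: [0.4298, -0.0343, 0.01]
tool_rot: [2.136, 2.303, -0.0]
ft_force: [-0.1, -0.1, -0.1]
grip_width: 0.008
[ 0.429782   -0.03425417  0.00995249] [-0.07234624 -0.06287227 -0.05916341] [-165.   -29.7]
```

View pics/w16.png

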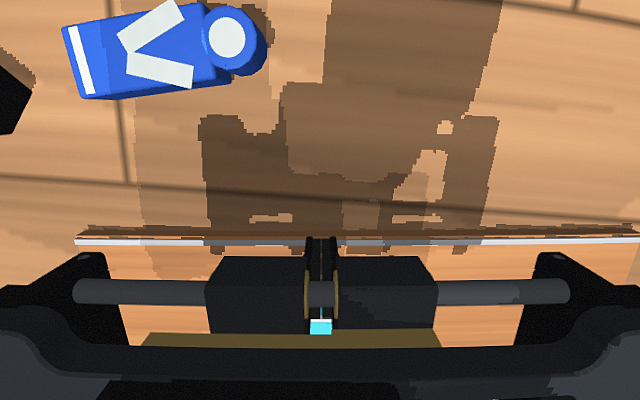

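View pics/s16c.png

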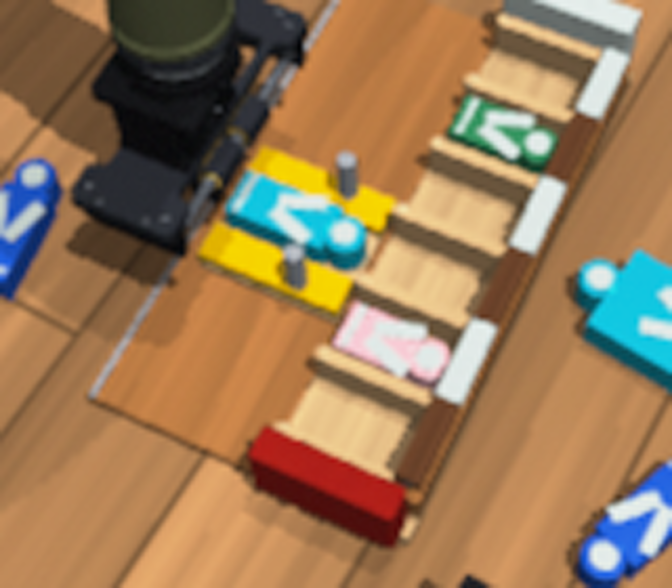

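```bash
python3 -m crank '{"dp":[[0,0.5,0],[0,0.5,0],[0,0.6,0],[0,0.8,0],[0,0.8,0],[0,0.8,0],[0,0.8,0],[0,0.6,0]],"delta_rot":[[0,0,0],[0,0,0],[0,0,0],[0,0,0],[0,0,0],[0,0,0],[0,0,0],[0,0,0]]}'
python3 -m crank '{"dp":[[0,0.6,0],[0,0.6,0],[0,0.6,0],[0,0.5,0],[0,0.4,0],[0,0.3,0],[0,0.2,0],[0,0,0]],"delta_rot":[[0,0,0],[0,0,0],[0,0,0],[0,0,0],[0,0,0],[0,0,0],[0,0,0],[0,0,0]]}'
python3 - <<'E'
from h import *
s=ctrl.get_state(); p=np.array(s["position"])
c,q=np.cos(.077),np.sin(.077); M=np.array([[c,-q],[q,c]])
print(p,s["ft_force"],((p[:2]-[.592,.008])@M*1e3).round(1))
im=ctrl.get_image("scene");cv2.imwrite("pics/s17c.png",cv2.resize(im[150:290,220:380],None,fx=4.2,fy=4.2,interpolation=cv2.INTER_CUBIC))
E
```

```text
time: 22.15
position: [0.4841, -0.0301, 0.0099]
tool_rot: [2.136, 2.303, -0.0]
ft_force: [-0.8, 0.3, -0.1]
grip_width: 0.005
time: 22.95
position: [0.5155, -0.0277, 0.01]
tool_rot: [2.136, 2.303, 0.001]
ft_force: [-0.1, -0.3, 0.1]
grip_width: 0.01
[ 0.51554464 -0.02769427  0.00998816] [-0.14437697 -0.32163236  0.13368592] [-79.  -29.7]
```

View pics/s17c.png

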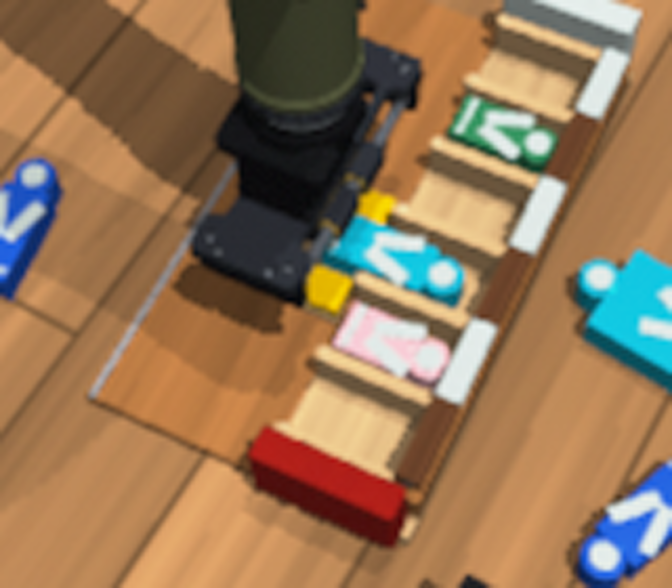

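```bash
python3 -m crank '{"dp":[[0,0.3,0],[0,0.4,0],[0,0.3,0],[0,0.2,0],[0,0.2,0],[0,0.2,0],[0,0,0],[0,0,0]],"delta_rot":[[0,0,0],[0,0,0],[0,0,0],[0,0,0],[0,0,0],[0,0,0],[0,0,0],[0,0,0]]}'
python3 -m crank '{"dp":[[0,0.1,0],[0,0.1,0],[0,0.1,0],[0,0,0],[0,0,0],[0,0,0],[0,0,0],[0,0,0]],"delta_rot":[[0,0,0],[0,0,0],[0,0,0],[0,0,0],[0,0,0],[0,0,0],[0,0,0],[0,0,0]]}'
python3 - <<'E'
from h import *
s=ctrl.get_state(); p=np.array(s["position"])
c,q=np.cos(.077),np.sin(.077); M=np.array([[c,-q],[q,c]])
print(p,s["ft_force"],((p[:2]-[.592,.008])@M*1e3).round(1))
E
```

```text
time: 23.8
position: [0.5314, -0.0265, 0.0101]
tool_rot: [2.136, 2.303, 0.001]
ft_force: [-0.3, -0.4, 0.2]
grip_width: 0.007
time: 24.6
position: [0.5338, -0.0263, 0.0099]
tool_rot: [-2.136, -2.303, 0.0]
ft_force: [-2.3, -0.4, 1.6]
grip_width: 0.006
[ 0.53377348 -0.02629351  0.00989719] [-2.324249   -0.43909051  1.60955657] [-60.7 -29.7]
```

```bash
python3 -m crank '{"dp":[[0,0.1,0],[0,0.1,0],[0,0,0],[0,0,0],[0,0,0],[0,0,0],[0,0,0],[0,0,0]],"delta_rot":[[0,0,0],[0,0,0],[0,0,0],[0,0,0],[0,0,0],[0,0,0],[0,0,0],[0,0,0]]}'
python3 - <<'E'
from h import *
s=ctrl.get_state(); p=np.array(s["position"])
c,q=np.cos(.077),np.sin(.077); M=np.array([[c,-q],[q,c]])
print(p,s["ft_force"],((p[:2]-[.592,.008])@M*1e3).round(1))
im=ctrl.get_image("scene");cv2.imwrite("pics/s18c.png",cv2.resize(im[150:290,220:380],None,fx=4.2,fy=4.2,interpolation=cv2.INTER_CUBIC))
E
```

```text
time: 25.4
position: [0.5338, -0.0263, 0.0097]
tool_rot: [-2.134, -2.3, 0.004]
ft_force: [-7.2, -0.3, 8.2]
grip_width: 0.002
[ 0.53376292 -0.02626794  0.00974073] [-7.24632399 -0.26052606  8.15089339] [-60.7 -29.7]
```

View pics/s18c.png

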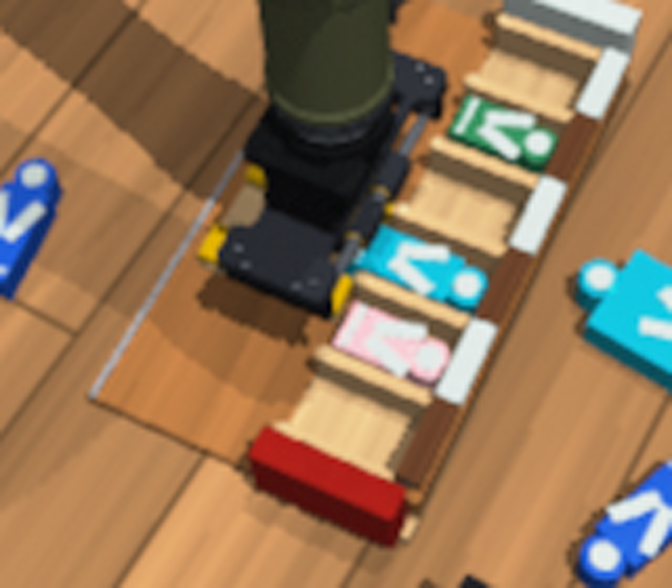

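It has stalled against the stop: the force rose from 2 to 7 N with no further motion. I'll back straight off, lift, and inspect.

```bash
python3 -m crank '{"dp":[[0,-0.3,0],[0,-0.5,0],[0,-1,0],[0,-1.5,0],[0,-2,0],[0,-2,-0.5],[0,-1.5,-2],[0,0,-3]],"delta_rot":[[0,0,0],[0,0,0],[0,0,0],[0,0,0],[0,0,0],[0,0,0],[0,0,0],[0,0,0]]}'
python3 -m crank '{"dp":[[0,0,-4],[0,2,-4],[0,3,-3],[0,2,-1],[0,0.5,-0.5],[0,0,0],[0,0,0],[0,0,0]],"delta_rot":[[0,0,0],[0,0,0],[0,0,0],[0,0,0],[0,0,0],[0,0,0],[0,0,0],[0,0,0]]}'
python3 - <<'E'
from h import *
s=ctrl.get_state(); p=np.array(s["position"]);i=ctrl.camera_info("wrist"); im=ctrl.get_image("wrist")
c,q=np.cos(.077),np.sin(.077); M=np.array([[c,-q],[q,c]])
print(p,s["ft_force"],((p[:2]-[.592,.008])@M*1e3).round(1))
cv2.imwrite("pics/w19.png",im); np.save("i19.npy",i,allow_pickle=True)
im=ctrl.get_image("scene");cv2.imwrite("pics/s19c.png",cv2.resize(im[150:290,220:380],None,fx=4.2,fy=4.2,interpolation=cv2.INTER_CUBIC))
E
```

```text
time: 26.25
position: [0.4442, -0.033, 0.0637]
tool_rot: [-2.134, -2.3, 0.005]
ft_force: [1.5, -0.5, 0.6]
grip_width: 0.008
time: 27.05
position: [0.5215, -0.0274, 0.1889]
tool_rot: [-2.136, -2.302, 0.002]
ft_force: [0.3, -0.1, -1.0]
grip_width: 0.01
[ 0.52148524 -0.02737154  0.18887906] [ 0.29382071 -0.10944147 -1.04977292] [-73.  -29.8]
```

View pics/w19.png

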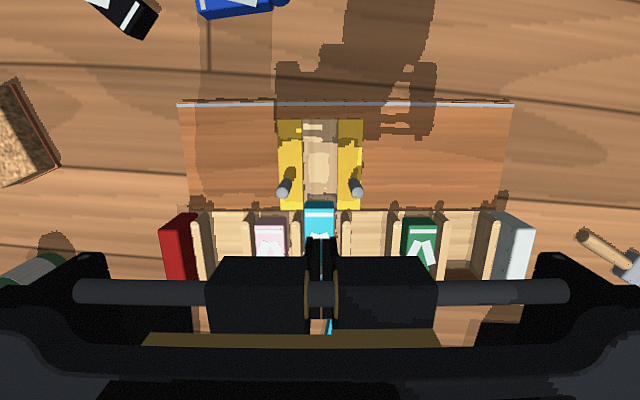

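View pics/s19c.png

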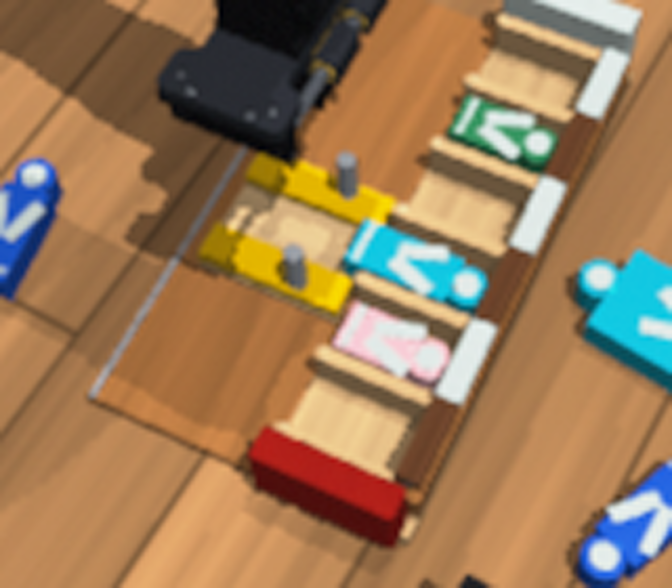

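```bash
python3 -m crank '{"dp":[[-2,-1,0],[-4,-1,0],[-4,-1,0],[-3,0,0],[-2,0,0],[-1,0,0],[0,0,0],[0,0,0]],"delta_rot":[[0,0,0],[0,0,0],[0,0,0],[0,0,0],[0,0,0],[0,0,0],[0,0,0],[0,0,0]]}'
python3 - <<'E'
from h import *
s=ctrl.get_state(); p=np.array(s["position"]);i=ctrl.camera_info("wrist"); im=ctrl.get_image("wrist")
c,q=np.cos(.077),np.sin(.077); M=np.array([[c,-q],[q,c]])
print(p,s["ft_force"],((p[:2]-[.592,.008])@M*1e3).round(1))
cv2.imwrite("pics/w20.png",im); np.save("i20.npy",i,allow_pickle=True)
W=lambda x,y,z:[.592+c*x-q*y,.008+q*x+c*y,z]
print(proj(i,[W(.051,-.06,.062),W(.051,0,.062),W(-.05,-.048,.046),W(-.05,-.012,.046),W(.05,-.03,.046)]).round(1).tolist())
cv2.imwrite("pics/w20c.png",cv2.resize(im[130:280,360:560],None,fx=4,fy=4,interpolation=cv2.INTER_CUBIC))
im=ctrl.get_image("top");cv2.imwrite("pics/t20c.png",cv2.resize(im[150:250,240:400],None,fx=5,fy=5,interpolation=cv2.INTER_CUBIC))
E
```

```text
time: 27.95
position: [0.5052, -0.1876, 0.1896]
tool_rot: [-2.134, -2.304, -0.0]
ft_force: [0.2, 0.6, 1.2]
grip_width: 0.007
[ 0.50517731 -0.18762435  0.1896152 ] [0.19816347 0.63995286 1.15374939] [-101.6 -188.4]
[[422.3, 307.2], [468.6, 306.4], [437.2, 228.6], [466.4, 228.4], [440.8, 298.5]]
```

View pics/w20.png

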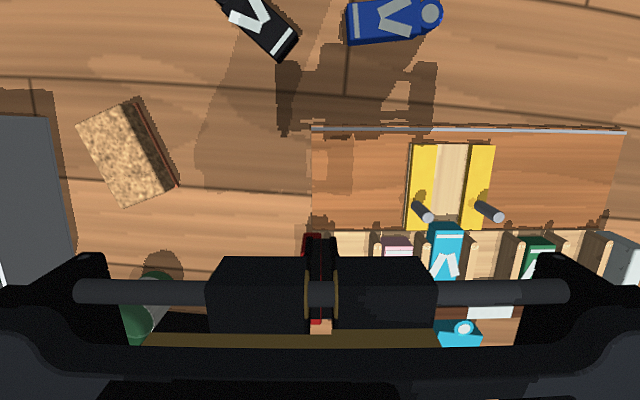

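View pics/t20c.png

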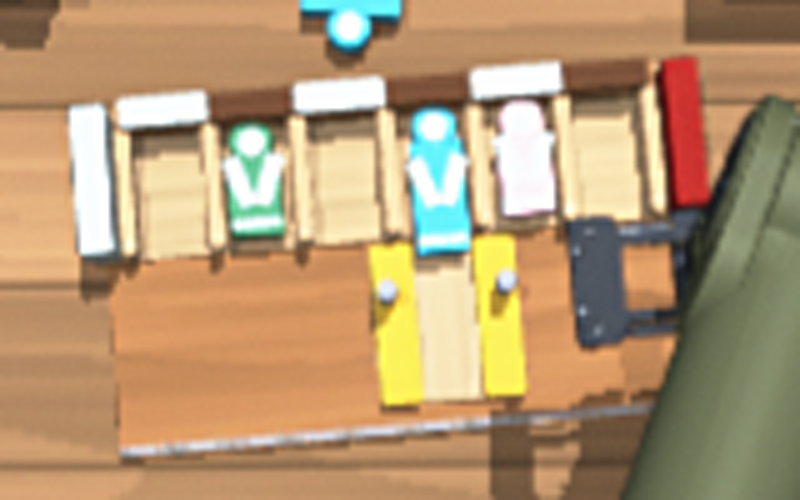

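```bash
python3 - <<'E'
from h import *
c,q=np.cos(.077),np.sin(.077); M=np.array([[c,-q],[q,c]])
it=ctrl.camera_info("top")
W=lambda x,y,z:[.592+c*x-q*y,.008+q*x+c*y,z]
pp=proj(it,[W(-.05,-.03,.046),W(.05,-.03,.046),W(-.05,-.03,.016)]); print(((pp-[240,150]+.4)*5).round(0).tolist())
im=cv2.imread("pics/w20.png"); cv2.imwrite("pics/w20d.png",cv2.resize(im[200:260,400:500],None,fx=8,fy=8,interpolation=cv2.INTER_CUBIC))
im=cv2.imread("pics/w19.png"); cv2.imwrite("pics/w19d.png",cv2.resize(im[180:260,270:370],None,fx=7,fy=7,interpolation=cv2.INTER_CUBIC))
im=cv2.imread("pics/t20c.png"); cv2.imwrite("pics/t20d.png",cv2.resize(im[50:300,350:550],None,fx=3,fy=2.4))
E
```

```text
[[442.0, 251.0], [429.0, 105.0], [440.0, 255.0]]
```

View pics/w20d.png

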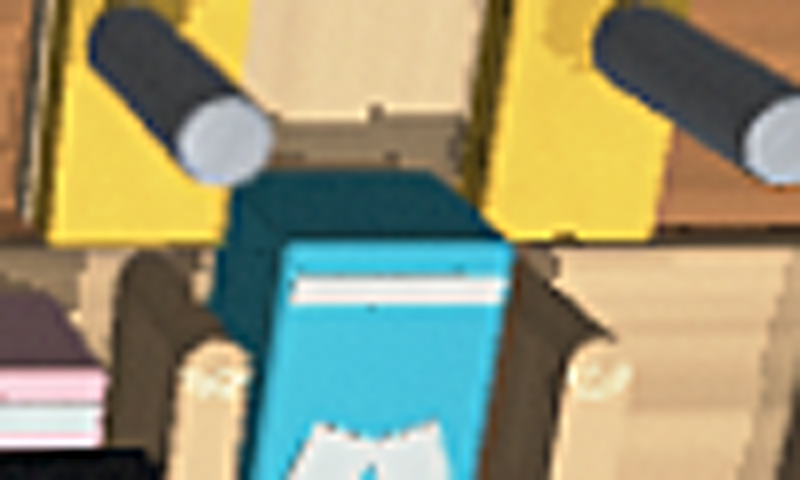

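View pics/t20d.png

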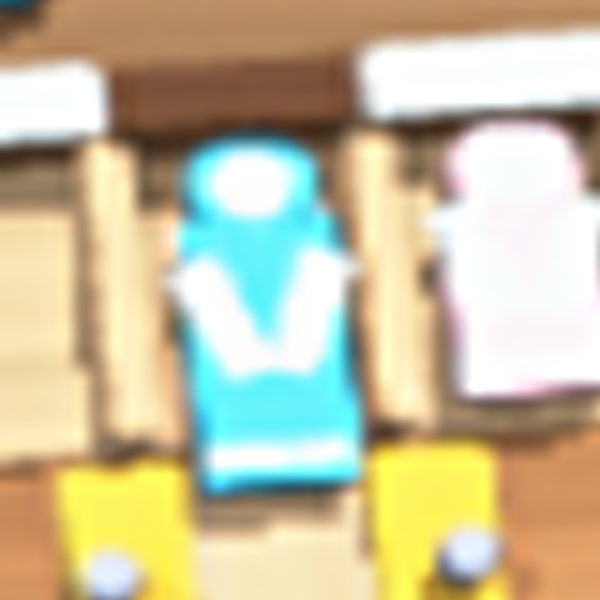

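```bash
python3 - <<'E'
from h import *
im=ctrl.get_image("top"); a=cv2.imread("pics/top0.png")
d=(cv2.absdiff(im,a).max(2)>50).astype(np.uint8); 
n,l,s,c=cv2.connectedComponentsWithStats(cv2.dilate(d,np.ones((3,3))))
print([(s[k].tolist()) for k in range(1,n) if s[k,4]>40])
im=ctrl.get_image("scene"); cv2.imwrite("pics/s21.png",im)
s=ctrl.get_state(); print(s["time"],s["position"],np.abs(s["qd"]).max(),s["ft_force"])
E
```

```text
[[27, 168, 401, 232, 25011], [303, 357, 21, 14, 162]]
28.15 [ 0.5054191  -0.18752286  0.1898558 ] 0.0037408066103715885 [-0.41135381  0.20156789 -0.46470152]
```

View pics/s21.png

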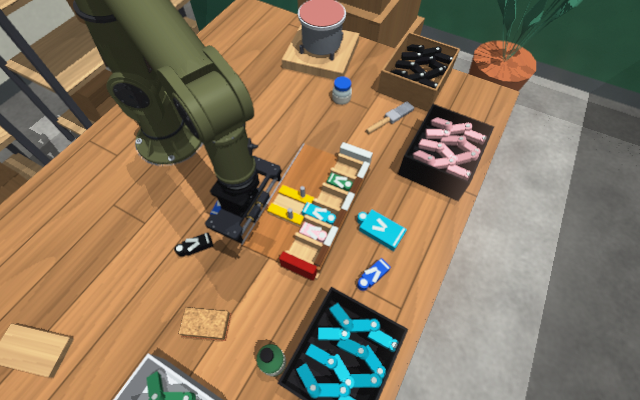

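The scene picture shows the turquoise angel in gap 3 at (320,213). The pink and green angels, red end and bystanders are where they were, and the gripper is high and free. I'm handing in.

```bash
python3 -c "
from bench import ctrl
print(ctrl.close_job())"
```

```text
the job is handed in; nothing more can be done
None
```

The job is done and handed in at about 28 s: the turquoise angel is in the third gap from the red end, home against the back stop as far as I could measure.

- **Rail:** I ran the closed fingertips along the counting rail over pads 1, 2 and 3 in one contact, pressing with about 3 to 6 N. I then lifted off before pad 4.
- **Carriage:** I pushed it by peg_b to rack y ≈ -31 mm. Gap 3 is at -30 mm, so it is well within the 5 mm tolerance.
- **Angel:** I pushed it flat by its hem until it stalled. Over the last 2 mm of commanded push the force rose from about 2 to 7 N with no further motion.

**Last checks**
- The hem is at rack x ≈ -48 to -50 mm (home is -50), and the angel is straight and flat.
- The pink and green angels and the other objects look unmoved in the camera pictures, except the blue look-alike near the robot, which the arm hid in the last one.
- The gripper ended about 20 cm up, with no force on it beyond noise.

**Disagreements**
- The stated `nose_length` put the fingertips 19 mm ahead of the TCP. Both the wrist image and the rail contact put them about 15 mm behind it, so I worked from the measured value.
- During the final push the sensor also showed about 8 N upward on the tool. I put this down to friction at the hem and saw no tipping afterwards.

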